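Stack the chocolate rocks and close the display hood

TASK

On the marble slab, lay the wedge-shaped chunk centrally on the sloping chunk, thick end over its low end so that the wedge's top comes out level, then set the overhanging chunk upright on its flat foot in the middle of that top; put each down gently and let it go. Then lower the clear hood gently over the stack until fully shut, never letting it fall. Do not shift the bottom chunk or disturb the other things.

Things in the scene. Friction and masses are not known exactly. Their poses are not given: they have to be found in the camera images.
- base_slope (a point): Bottom chunk: dark chocolate, 124 x 48 mm, loose on the marble slab (slab top 20 mm above table). Its top is one flat face sloping 22 degrees, about 70 mm above the slab at the high end, 22 mm at the low end. Point: centre of that face, 46 mm above the slab. z: outward normal of the face; x: in the face, straight downhill to the low end; y: level, across.
- wedge_mid (a point): Wedge chunk: dark chocolate, 102 mm long, 52 mm wide between parallel flat sides, thin end 17 mm, thick end 56 mm, about 210 g. Starts on the table on its underside, so its top slopes 22 degrees. Point: its centre, 18 mm above the middle of the underside. z: outward normal of the sloping TOP face, x: along the top face from thin to thick end, y: normal to the parallel sides.
- wedge_foot (a point): Centre of the wedge chunk's flat underside (102 x 52 mm), the face to lie on the bottom chunk's slope. z: normal of the underside, into the chunk; x: along the underside towards the thick end.
- wedge_top (a point): Centre of the wedge chunk's flat top face, 36 mm from wedge_foot along wedge_foot's z; same axes as wedge_mid.
- cap_mid (a point): Overhanging chunk, to go on top: dark chocolate, 108 mm long, 54 mm wide between parallel upright flat sides, 28 to 44 mm high with a peaked top, about 190 g; flat foot 54 mm long, both ends overhang it. Starts on the table on its foot. Point: 18 mm above the foot's centre. z: up from the foot, x: along its length, y: normal to the parallel sides.
- cap_foot (a point): Centre of the overhanging chunk's flat foot, 18 mm under cap_mid, same axes.
- hood (a joint): Hinge angle of the clear hood (five-sided clear plastic box with metal edges, 230 x 260 mm, 148 mm high, 0.45 kg). 0: fully shut on the slab, its stop; about 1.5 rad: open, standing up on its hinge edge. The hinge has friction: the open hood stays where left, but falls shut by itself if let go less than about 0.3 rad open.
- hood_hinge (a point): Middle of the hood's hinge line, along the left edge of the marble slab. x is along the hinge line, -y points across the slab to the edge where the handle comes when shut, z is up. Does not turn with the hood.
- hood_bar (a point): Middle of the hood's handle: a straight round steel bar 10 mm thick, 120 mm long, parallel to the hinge line, 50 mm off the wall opposite the hinge. When shut it is 310 mm across from the hinge line, 130 mm above it and 18 mm under the hood's top. It moves on a circle about the hinge line. x: along the bar, -y: straight off the wall, z: up when shut.
- bar: Bystander: plain flat chocolate bar 100 x 44 x 18 mm. Origin at the centre of its underside.
- torch: Bystander: white gas canister with a burner on top, 66 mm across, 225 mm high. Origin at the centre of its underside.
- jar: Bystander: amber jar, 68 mm across, 100 mm high. Origin at the centre of its underside.
- mug: Bystander: white mug, 80 mm across, 90 mm high. Origin at the centre of its underside.
- bowl: Bystander: steel bowl, 150 mm across, 60 mm high, to the left. Origin at the centre of its underside.
- base: The bottom chunk as a whole (see base_slope); origin at the centre of its underside, x level towards its low end, z up.
- wedge: The wedge chunk as a whole; origin and axes as wedge_foot.
- cap: The overhanging chunk as a whole; origin on its underside, 4 mm from cap_foot along +x, same axes.
Things that resemble listed ones, but are neither listed nor needed, are in the scene too. What is shaped like the cap but turquoise is not meant.

How it is judged:
On the way, in this order (a step that is already met when the one before it is completed fails the run):
1. the wedge chunk lies on the bottom chunk's slope, centred, its top level, let go (distance between wedge_foot and base_slope below 0.02 m and angle between wedge_top's own z axis and vertical below 0.12 rad and contact force between wedge and base above 0.3 N and contact force between the fingers and wedge below 0.1 N and linear speed of wedge below 0.03 m/s), for 0.2 s.
2. the overhanging chunk stands on the wedge's level top, centred and upright, let go (distance between cap_foot and wedge_top below 0.02 m and angle between cap's own z axis and vertical below 0.14 rad and contact force between cap and wedge above 0.3 N and contact force between the fingers and cap below 0.1 N and linear speed of cap below 0.03 m/s), for 0.2 s.
3. the hood is fully shut (value of joint hood below 0.03 rad), for 0.2 s.
At the end, for the whole second after the job is handed in: Wedge underside centre within 20 mm of the slope's centre, wedge top level within 0.12 rad; overhanging chunk's foot centre within 20 mm of the wedge's top centre, upright within 0.14 rad; bottom chunk moved under 20 mm; hood shut within 0.03 rad; all let go and at rest (distance between wedge_foot and base_slope below 0.02 m and angle between wedge_top's own z axis and vertical below 0.12 rad and contact force between wedge and base above 0.3 N and distance between cap_foot and wedge_top below 0.02 m and angle between cap's own z axis and vertical below 0.14 rad and contact force between cap and wedge above 0.3 N and value of joint hood below 0.03 rad and distance of base from where it was at the start of the episode below 0.02 m and linear speed of each of wedge, cap below 0.02 m/s); the robot touches nothing.
It fails at once if the hood is let fall or slammed: faster than 1 rad/s within the last 0.2 rad before it is shut (value of joint hood below 0.2 rad and velocity of joint hood below -1 rad/s).
It fails at once if a chunk is dropped (falls faster than 0.4 m/s while not held, as from about 8 mm) or is pressed on the one below with more than 100 N ((contact force between the fingers and wedge below 0.05 N and linear speed of wedge above 0.4 m/s) or (contact force between the fingers and cap below 0.05 N and linear speed of cap above 0.4 m/s) or contact force between wedge and base above 100 N or contact force between cap and wedge above 100 N).
It fails at once if the bottom chunk is shifted by more than 30 mm (distance of base from where it was at the start of the episode above 0.03 m).
It fails at once if another thing on the table is pushed more than 30 mm or tipped over (distance of any of bar, torch, jar, mug, bowl from where it was at the start of the episode above 0.03 m or angle between any of torch, jar, mug's own z axis and vertical above 0.5 rad).
It also fails if it takes over 72 s, if anything falls off the work surface, if the arm or the gripper's body presses on something with over 40 N, if the wrist force passes 120 N, or if a joint passes its speed limit or range.

ROBOT

A 6-joint arm with a two-finger parallel gripper is mounted at the origin on the work surface. World frame = base frame: x ahead of the robot, y to its left, z up, the work surface at z = 0. Lengths are in m, angles in rad, forces in N, time in s.
With the tool pointing down it reaches from about 0.35 to 0.85 m from the base axis. Payload 8.1 kg.
Tool frame: the origin (TCP) lies on the centre line of the jaws, within the pads' length; the fingertips stand robot.tip_extent ahead of it and the grasp point (between the pads) lies 11 mm behind it (robot.tip_extent is the distance from the TCP to the fingertips, in m); y points along the fingers, z is the direction in which the jaws open and shut, and the axes are right-handed (so a half turn about y gives the same grasp; the last joint's range is limited). The gripper opens to 93 mm and grips with 3 to 60 N. Pads are 15 mm wide; open, the fingers measure 128 mm over their backs; the gripper's body (75 mm by 188 mm) begins 65 mm behind the grasp point.
Start: joints at [1.06, 0.13, 1.488, -0, 1.523, -0.085], TCP at [0.248, 0.546, 0.227] pointing down, gripper open.
Joint ranges: [-2.96, 2.96], [-0.89, 2.26], [0.02, 2.5], [-1.34, 4.48], [0, 2.73], [-2.66, 2.66]. Speed limits (rad/s): [2.39, 2.39, 2.79, 3.14, 3.14, 3.14].

INTERFACE

Orientations are given as a rotation vector (axis times angle).
In Python, from plant import monitor, optics, robot gives the robot as it stands.
- The arm moves only by the shell command python3 -m inch 'ROWS' [OPENING] [FORCE]. ROWS is JSON, a list that holds one entry, the list of rows, each a list of 6 numbers: the shift along the tool's x, y, z in mm, then the turn, a rotation vector about the tool's x, y, z in rad. A call has 1 to 8 rows; each row shifts and turns the commanded pose from where the row before left it, along the tool's axes as they then stand; what a row does not reach is not made up. A row lasts 1/8 s, in which the tool goes at most 62.5 mm and 10.7 degrees, less where a joint would pass 70% of its speed; a pose out of reach is approached as far as the arm can. A call is refused whole if a number of a shift passes 62.5 or a number of a turn 0.188, either way. A call with a gripper value outside its range is refused whole. OPENING is the finger opening in mm, from 0 to 93, set as the call begins (- or left out, the last holds). The fingers move at their own pace and stop on an object; FORCE is the grip in N (left out, the last holds). Time passes only in rows, so rows that do not move let the fingers close. It gives the time, the measured TCP pose, the force and the opening at its end, in the units of the state.
- monitor.read_state(): the state, without advancing time (a new reading comes with each control period).
- optics.read_camera(name): name is "scene" or "side" or "wrist"; returns a dict with "image" (400x640x3 uint8, blue, green, red), "fx", "fy", "cx", "cy" (pixels), "rvec" (rotation vector, rad) and "tvec" (3), from world to camera coordinates, as OpenCV has them. Camera axes: x right, y down, z forward; pixel columns grow to the right and rows downward; lengths in m; the calibration is good to about 2 mm. A picture is of the moment at which its call begins. There is no depth.
- robot.close_job(): hands the job in, once; it reports no verdict.
The state is a dict: "t": time; "q": joint angles; "dq": joint speeds; "joint_torque": joint torques, N m; "tool_pos": TCP position; "orientation": TCP orientation; "force": force on the tool from outside, world axes, zero at the start; "wrist_torque": the same for the moment, N m; "opening": finger opening in m.
Only numpy, scipy, OpenCV 4.12 (cv2) and the standard library are available. Lean on these libraries where they do the work, as an engineer would, in place of code of your own. Each camera call takes 0.05 s, during which the arm holds its last target.

## Working session

There is one attempt and no reset: what is moved stays moved. The work goes in short steps, Python scripts to look and compute and a shell command to move; the robot and the scene stay as the last step left them, time stands still between calls to the robot, and variables do not carry over. Pictures are saved under pics/ and viewed, and the job is handed in when it is done.

```bash
ls; mkdir -p pics; python3 - <<'E'
from plant import monitor, optics, robot
import cv2
s=monitor.read_state(); print(s, robot.tip_extent)
for n in ["scene","side","wrist"]:
    c=optics.read_camera(n); cv2.imwrite(f"pics/{n}0.png",c["image"]); print(n,{k:c[k] for k in c if k!="image"})
E
```

```text
pics
{'t': 0.0, 'q': array([ 1.05961084e+00,  1.31131019e-01,  1.48928788e+00, -9.74983027e-06,
        1.52299310e+00, -8.54208915e-02]), 'dq': array([-0.00097682,  0.00046697, -0.00062757,  0.00118478, -0.00034364,
        0.000343  ]), 'joint_torque': array([-9.42757179e-04, -5.59817362e+01, -4.91768789e+01,  7.65357306e-02,
        3.50624369e-02,  2.41891883e-05]), 'tool_pos': array([0.24753134, 0.54594913, 0.22560072]), 'orientation': array([-1.54662586,  0.33443215, -0.33360153]), 'force': array([0.48382888, 0.10203095, 0.9078142 ]), 'wrist_torque': array([-0.01628287,  0.03228289, -0.03007092]), 'opening': 0.09284728891123718} 0.008
scene {'fx': 419.31560564111237, 'fy': 419.31560564111237, 'cx': 321.3043273514528, 'cy': 204.99707888825634, 'rvec': array([ 2.20965126,  0.01848591, -0.02203099]), 'tvec': array([-0.53130212,  0.05636815,  1.35556099])}
side {'fx': 434.14957965706697, 'fy': 434.14957965706697, 'cx': 316.44176022271523, 'cy': 198.35430975811786, 'rvec': array([ 2.16162127, -0.46847799,  0.24166887]), 'tvec': array([-0.50865597,  0.21219756,  1.0608592 ])}
wrist {'fx': 335.793632134751, 'fy': 335.793632134751, 'cx': 314.9008630671609, 'cy': 200.02381533192704, 'rvec': array([-2.43023875, -1.56752197, -0.22224314]), 'tvec': array([-0.59866247, -0.03287176,  0.39285975])}
```

View pics/scene0.png

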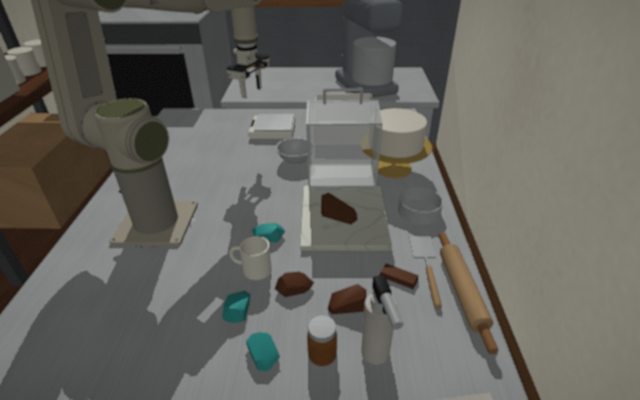

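View pics/side0.png

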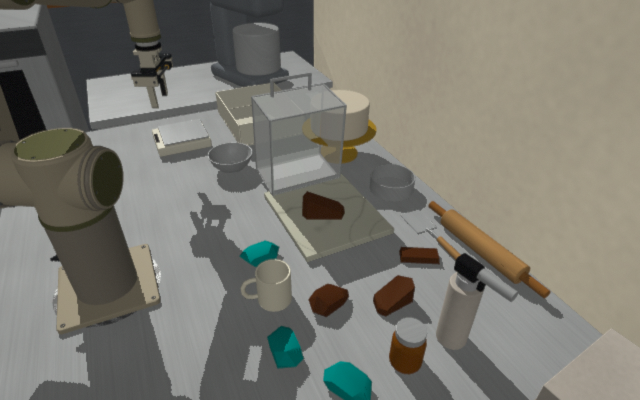

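View pics/wrist0.png

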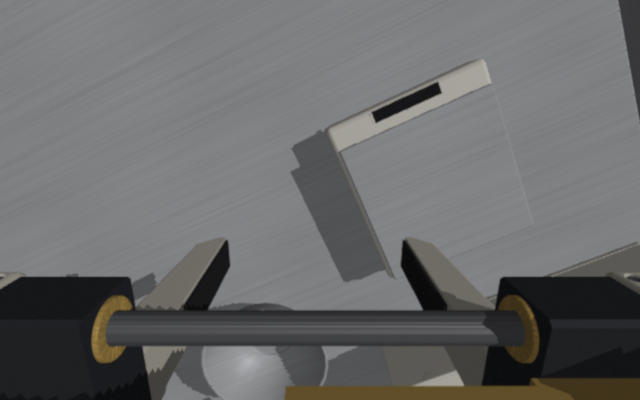

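```bash
cat > h.py <<'E'
import cv2, numpy as np
from plant import monitor, optics, robot
from scipy.spatial.transform import Rotation as R
def cam(n):
    c=optics.read_camera(n); c["R"]=R.from_rotvec(c["rvec"]).as_matrix(); c["o"]=-c["R"].T@c["tvec"]; return c
def ray(c,u,v):
    d=c["R"].T@np.array([(u-c["cx"])/c["fx"],(v-c["cy"])/c["fy"],1]); return c["o"],d/np.linalg.norm(d)
def onz(c,u,v,z):
    o,d=ray(c,u,v); return o+d*(z-o[2])/d[2]
def tri(pairs):
    A=np.zeros((3,3));b=np.zeros(3);rs=[ray(c,u,v) for c,u,v in pairs]
    for o,d in rs:
        P=np.eye(3)-np.outer(d,d);A+=P;b+=P@o
    x=np.linalg.solve(A,b); return x,[float(np.linalg.norm((np.eye(3)-np.outer(d,d))@(x-o))) for o,d in rs]
def proj(c,X):
    p=c["R"]@np.asarray(X)+c["tvec"]; return p[:2]/p[2]*[c["fx"],c["fy"]]+[c["cx"],c["cy"]]
def load(n,i):
    import pickle; return pickle.load(open(f"pics/{n}{i}.pkl","rb"))
def snap(n,i):
    import pickle; c=cam(n); pickle.dump(c,open(f"pics/{n}{i}.pkl","wb")); cv2.imwrite(f"pics/{n}{i}.png",c["image"]); return c
def crop(c,x0,y0,x1,y1,f,name):
    im=cv2.resize(c["image"][y0:y1,x0:x1],None,fx=f,fy=f,interpolation=cv2.INTER_CUBIC)
    for x in range((x0+9)//10*10,x1,10): cv2.putText(im,str(x),((x-x0)*f,8),0,.3,(0,255,255)); cv2.line(im,((x-x0)*f,10),((x-x0)*f,14),(0,255,255))
    for y in range((y0+9)//10*10,y1,10): cv2.putText(im,str(y),(0,(y-y0)*f),0,.3,(0,255,255))
    cv2.imwrite(f"pics/{name}.png",im)
E
python3 - <<'E'
from h import *
s=snap("scene",1);d=snap("side",1)
print(s["o"],d["o"])
a=cv2.convertScaleAbs(s["image"],alpha=2.0); s2=dict(s,image=a); d2=dict(d,image=cv2.convertScaleAbs(d["image"],alpha=2.0))
crop(s2,265,180,425,320,5,"c_scene")
crop(d2,290,185,450,325,5,"c_side")
for n,c,pts in (("sc",s,[(295,283),(348,299),(399,276),(338,208)]),("sd",d,[(328,300),(395,295),(419,255),(322,206)])):
    print(n,[onz(c,u,v,.02).round(3) for u,v in pts])
E
```

```text
[ 0.5615315  -1.0428326   0.84863859] [ 0.15694034 -0.87607214  0.79815304]
sc [array([ 0.468, -0.275,  0.02 ]), array([ 0.607, -0.328,  0.02 ]), array([ 0.746, -0.246,  0.02 ]), array([0.585, 0.056, 0.02 ])]
sd [array([ 0.461, -0.279,  0.02 ]), array([ 0.61, -0.33,  0.02]), array([ 0.74 , -0.242,  0.02 ]), array([0.601, 0.051, 0.02 ])]
```

View pics/c_scene.png

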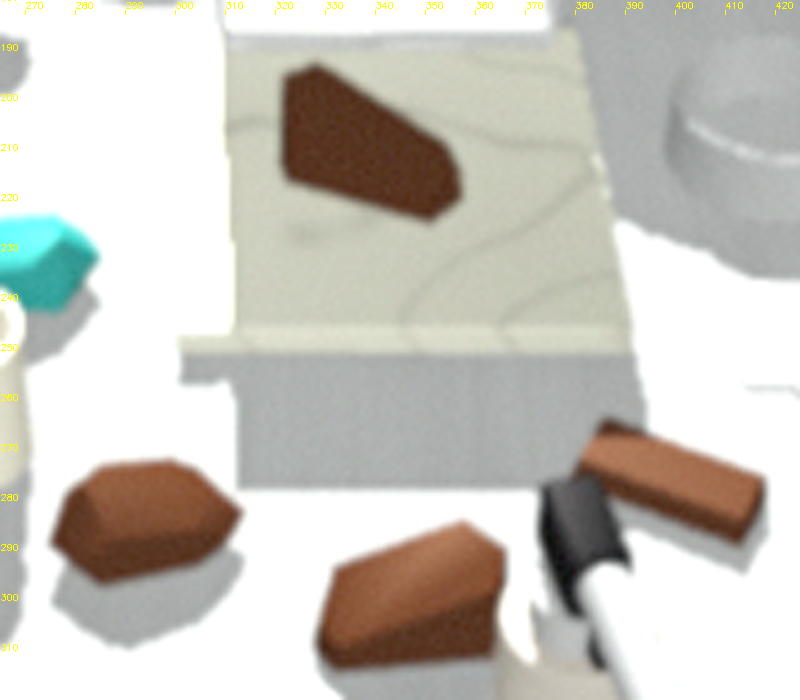

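View pics/c_side.png

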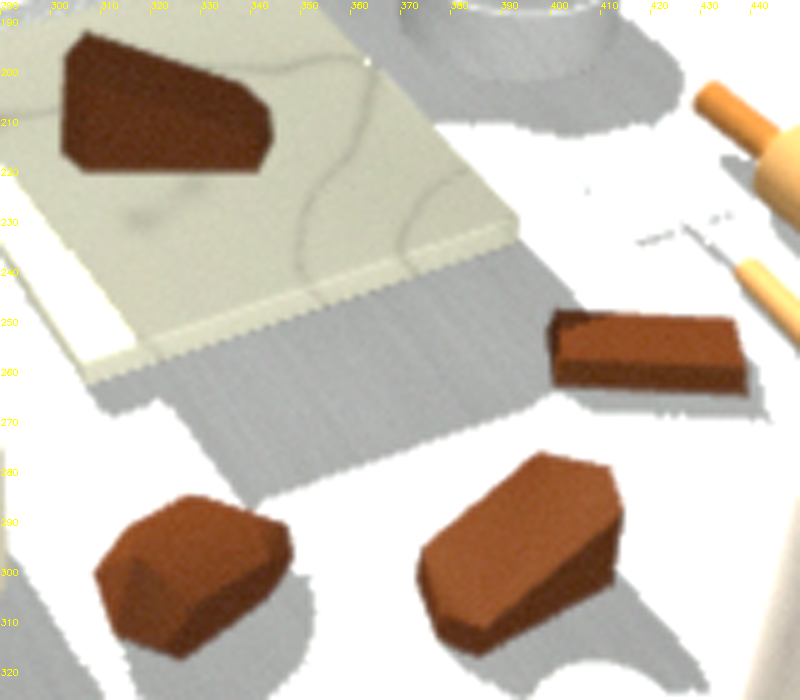

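```bash
python3 - <<'E'
from h import *
s=load("scene",1);d=load("side",1)
st=monitor.read_state(); print(R.from_rotvec(st["orientation"]).as_matrix().round(3))
w=load; 
print("slab corners z.02", [onz(s,u,v,.02).round(3) for u,v in [(309,188),(376,187),(390,245),(301,248)]])
print("slab side", [onz(d,u,v,.02).round(3) for u,v in [(319,254),(392,229)]])
for n,a,b in [("hood TL",(307,101),(252,95)),("hood TR",(381,101),(344,93)),("barL",(325,91),(272,81)),("barR",(361,90),(310,74)),
 ("wedge thick top far",(356,285),(396,276)),("thick top near/right",(364.5,291),(410,279)),("thin lft top",(331,294),(373,295)),("thin near top",(329,308),(384,311)),
 ("cap L-end",(275,288),(308,300)),("capRtip",(311,283),(346,290)),
 ("base high top near",(321,196),(302,200)),("base high far top",(328,193),(306,192)),("base low",(355,220),(342,212))]:
    x,e=tri([(s,*a),(d,*b)]); print(n,x.round(3),np.round(e,4))
for nm,a,b,z in [("torch",(377,362),(453,348),0),("jar",(322,362),(407,368),0),("mug",(257,276),(275,307),0),("bowl",(293,160),(231,165),.06)]:
    print(nm,onz(s,*a,z).round(3),onz(d,*b,z).round(3))
E
```

```text
[[ 0.911 -0.     0.413]
 [-0.413 -0.001  0.911]
 [-0.    -1.    -0.001]]
slab corners z.02 [array([0.485, 0.172, 0.02 ]), array([0.72, 0.18, 0.02]), array([ 0.736, -0.122,  0.02 ]), array([ 0.475, -0.138,  0.02 ])]
slab side [array([ 0.506, -0.132,  0.02 ]), array([ 0.733, -0.125,  0.02 ])]
hood TL [0.481 0.276 0.3  ] [0.0022 0.0022]
hood TR [0.708 0.145 0.336] [0.0153 0.0153]
barL [0.541 0.268 0.336] [0.0011 0.0011]
barR [0.657 0.261 0.342] [0.0008 0.0008]
wedge thick top far [ 0.627 -0.302  0.047] [0.0017 0.0017]
thick top near/right [ 0.647 -0.329  0.054] [0.0015 0.0015]
thin lft top [ 0.564 -0.309  0.018] [0.0011 0.0011]
thin near top [ 0.558 -0.364  0.027] [0.0004 0.0004]
cap L-end [ 0.416 -0.271  0.014] [0.0127 0.0127]
capRtip [ 0.511 -0.274  0.022] [0.0022 0.0022]
base high top near [0.53  0.035 0.079] [0.0036 0.0036]
base high far top [0.552 0.058 0.08 ] [0.0008 0.0008]
base low [ 0.639 -0.005  0.022] [0.0024 0.0024]
torch [ 0.668 -0.493  0.   ] [ 0.653 -0.491  0.   ]
jar [ 0.544 -0.495  0.   ] [ 0.538 -0.49   0.   ]
mug [ 0.358 -0.232  0.   ] [ 0.348 -0.232  0.   ]
bowl [0.421 0.296 0.06 ] [0.404 0.322 0.06 ]
```

```bash
python3 - <<'E'
from h import *
c=snap("wrist",1); st=monitor.read_state(); T=R.from_rotvec(st["orientation"]).as_matrix()
print("cam in tool", T.T@(c["o"]-st["tool_pos"]), "fwd in tool", T.T@c["R"][2], "right in tool",T.T@c["R"][0])
# steps of tool for world moves
for w in [(0,-.4,0),(.2,-.15,0)]: print(w,(T.T@np.array(w)*1000).round(0))
E
```

```text
cam in tool [-0.07931535 -0.15883719 -0.00020643] fwd in tool [ 0.28184166  0.95946041 -0.00099988] right in tool [-3.79640504e-04  1.15364523e-03  9.99999262e-01]
(0, -0.4, 0) [ 165.    0. -364.]
(0.2, -0.15, 0) [244.   0. -54.]
```

```bash
python3 -m inch '[[[38,0,-49,0,0,0],[38,0,-49,0,0,0],[38,0,-49,0,0,0],[38,0,-49,0,0,0],[38,0,-49,0,0,0],[38,0,-49,0,0,0],[38,0,-49,0,0,0],[38,0,-49,0,0,0]]]' 93; python3 - <<'E'
from h import *
st=monitor.read_state();print(st["tool_pos"],st["q"].round(2))
E
```

```text
t: 1.3
tool_pos: [0.3629, 0.062, 0.227]
orientation: [-1.545, 0.332, -0.335]
force: [1.6, -0.1, 0.3]
opening: 0.0931
[0.36288985 0.06203043 0.22695334] [ 0.03 -0.55  2.07  0.    1.61 -1.12]
```

```bash
python3 -m inch '[[[47,0,12,0,0,0],[47,0,12,0,0,0],[47,0,12,0,0,0],[46,0,12,0,0,0],[46,0,12,0,0,0],[0,0,0,0,0,0]]]'; python3 - <<'E'
from h import *
st=monitor.read_state();print(st["tool_pos"],st["q"].round(2))
c=snap("wrist",2)
E
```

```text
t: 2.05
tool_pos: [0.6011, 0.0215, 0.224]
orientation: [-1.545, 0.337, -0.332]
force: [-0.4, 0.3, 0.1]
opening: 0.0927
[0.601053   0.02153884 0.22397248] [-0.05  0.14  1.48 -0.    1.52 -1.19]
```

View pics/wrist2.png

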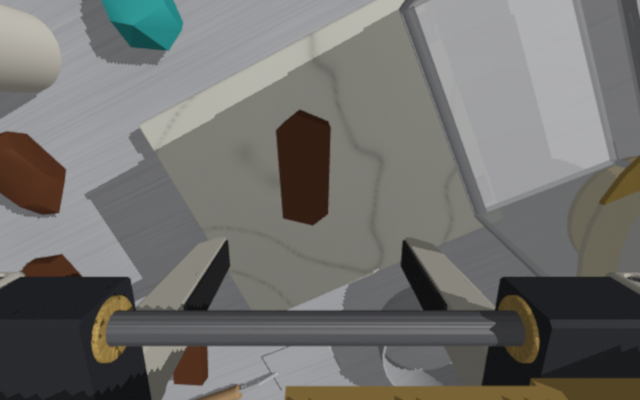

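```bash
python3 - <<'E'
from h import *
c=load("wrist",2); im=c["image"]
c2=dict(c,image=cv2.convertScaleAbs(im,alpha=3.5,beta=-20)); crop(c2,260,100,345,235,5,"c_base")
E
```

```text
(no output)
```

View pics/c_base.png

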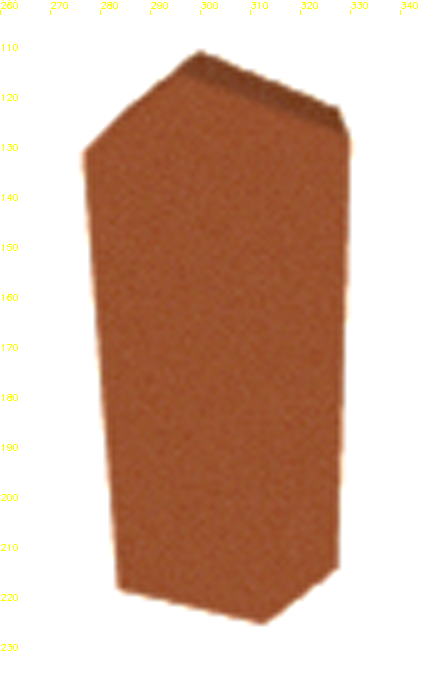

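```bash
cat >> h.py <<'E'
def onplane(c,u,v,p,n):
    o,d=ray(c,u,v); return o+d*(np.dot(p-o,n)/np.dot(d,n))
E
python3 - <<'E'
from h import *
c=load("wrist",2)
Ltop,Lbot,Rtop,Rbot=(277,130),(283,218),(329,127),(327,214)
ends_hi=[(295,114),(326.5,126)]; ends_lo=[(283,218),(312.5,225),(327,214)]
p=np.array([.6,.03,.066]); psi=-.4
for it in range(30):
    h=np.array([np.cos(psi),np.sin(psi),0]); y=np.array([-np.sin(psi),np.cos(psi),0]); t=np.radians(22)
    x=h*np.cos(t)-np.array([0,0,np.sin(t)]); n=np.cross(x,y)
    f=lambda q:onplane(c,*q,p,n)
    a,b,r,s=map(f,(Ltop,Lbot,Rtop,Rbot))
    d=((b-a)+(s-r))[:2]; psi=np.arctan2(d[1],d[0])
    P=[f(q)-p for q in ends_hi+ends_lo]; hx=[q@h for q in P]; yl=[(q-p)@y for q in (a,b,r,s)]
    p=p+h*(min(hx)+max(hx))/2+y*(np.mean(yl))
    p[2]=.066
print(p,np.degrees(psi),"L",max(hx)-min(hx),"W",yl, "hx",np.round(hx,4),"y",[round(q@y,4) for q in P])
print("dirs",np.degrees(np.arctan2(*(b-a)[1::-1])),np.degrees(np.arctan2(*(s-r)[1::-1])))
for nm in ("scene","side"): print(nm,proj(load(nm,1),p))
E
```

```text
[0.58680457 0.01575114 0.066     ] -24.56961321163297 L 0.1177497376599004 W [np.float64(-0.02269497654834377), np.float64(-0.02330969855411524), np.float64(0.0226949765483438), np.float64(0.023309698554115275)] hx [-0.0589 -0.0487  0.0497  0.0589  0.0443] y [np.float64(-0.0064), np.float64(0.0205), np.float64(-0.0233), np.float64(0.008), np.float64(0.0233)]
dirs -24.941247273993994 -24.18752471873959
scene [338.85792808 204.0839967 ]
side [323.07213214 201.14853876]
```

```bash
python3 -m inch '[[[27,0,-48,0,0,0],[27,0,-48,0,0,0],[27,0,-48,0,0,0],[27,0,-48,0,0,0],[27,0,-48,0,0,0],[27,0,-48,0,0,0],[0,0,0,0,0,0]]]'; python3 - <<'E'
from h import *
c=snap("wrist",3)
E
```

```text
t: 2.98
tool_pos: [0.6268, -0.3104, 0.2269]
orientation: [-1.545, 0.337, -0.337]
force: [1.1, 1.0, -0.1]
opening: 0.0929
```

View pics/wrist3.png

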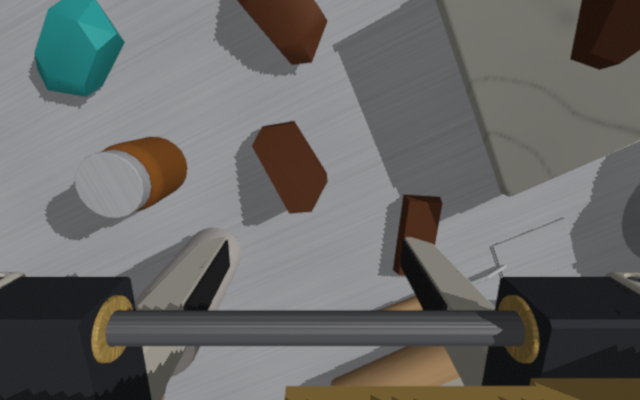

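```bash
python3 - <<'E'
from h import *
c=load("wrist",3); im=c["image"]
c2=dict(c,image=cv2.convertScaleAbs(im,alpha=2.8,beta=-20)); crop(c2,240,110,340,225,5,"c_wedge");crop(c2,230,0,340,75,6,"c_cap")
E
```

```text
(no output)
```

View pics/c_wedge.png

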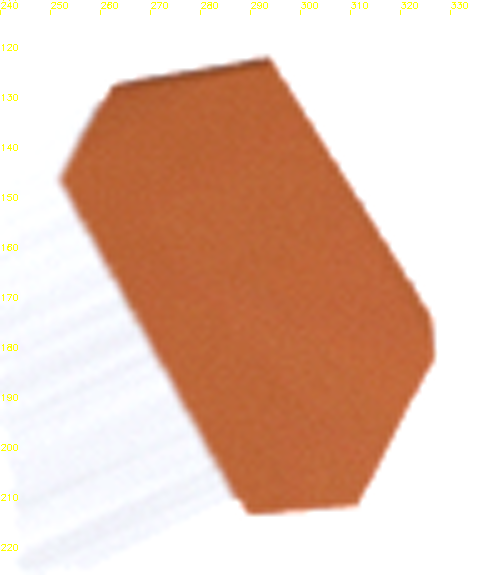

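View pics/c_cap.png

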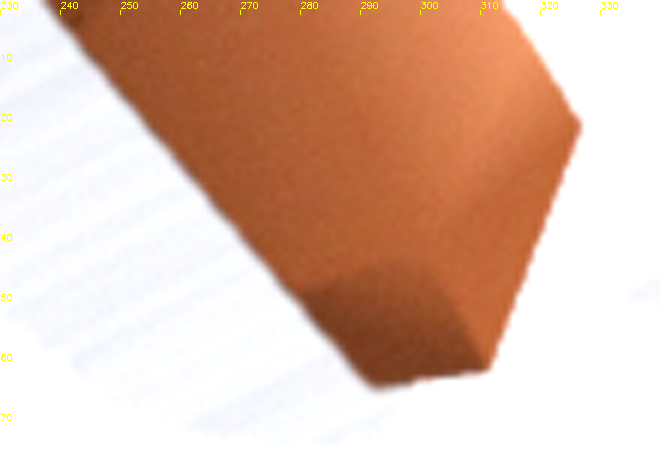

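```bash
python3 - <<'E'
from h import *
c=load("wrist",3)
L1,L2,R1,R2=(252,147),(286,209),(293,122),(324,173)
allp=[(262,128),L1,R1,(290,213),(309.5,211.5),(325,179)]
p=np.array([.6,-.33,.036]); psi=.1
for it in range(40):
    h=np.array([np.cos(psi),np.sin(psi),0]); y=np.array([-np.sin(psi),np.cos(psi),0]); t=np.radians(22)
    x=h*np.cos(t)+np.array([0,0,np.sin(t)]); n=np.cross(x,y)
    f=lambda q:onplane(c,*q,p,n)
    a,b,r,s=map(f,(L1,L2,R1,R2))
    d=(b-a)[:2]/np.linalg.norm(b-a)+(s-r)[:2]/np.linalg.norm(s-r); psi=np.arctan2(d[1],d[0])
    P=[f(q)-p for q in allp]; hx=[q@h for q in P]; yl=[(q-p)@y for q in (a,b,r,s)]
    p=p+h*(min(hx)+max(hx))/2+y*(np.mean(yl)); p[2]=.036
print(p,np.degrees(psi),"L",max(hx)-min(hx),"W",np.round(yl,4),"hx",np.round(hx,4),"y",[round(q@y,4) for q in P])
print("dirs",np.degrees(np.arctan2(*(b-a)[1::-1])),np.degrees(np.arctan2(*(s-r)[1::-1])))
for nm in ("scene","side"): print(nm,proj(load(nm,1),p))
E
```

```text
[ 0.60286116 -0.32879959  0.036     ] 7.816376003466947 L 0.09675746049572329 W [-0.026  -0.0269  0.0261  0.0268] hx [-0.0484 -0.0375 -0.0358  0.0398  0.0484  0.0293] y [np.float64(-0.0061), np.float64(-0.026), np.float64(0.0261), np.float64(-0.0253), np.float64(-0.0065), np.float64(0.0246)]
dirs 7.1035279910980105 8.529224015835887
scene [346.72001503 294.98896899]
side [392.92527926 290.8586954 ]
```

```bash
cat >> h.py <<'E'
def frame(psi,tilt=0):
    "tool rotation: x_tool along heading psi(deg), y down; tilt(deg): fingers tilt forward (turn about tool z by -tilt)"
    p=np.radians(psi); x=np.array([np.cos(p),np.sin(p),0]); y=np.array([0,0,-1.]); M=np.column_stack([x,y,np.cross(x,y)])
    return M@R.from_rotvec([0,0,-np.radians(tilt)]).as_matrix()
def pose():
    st=monitor.read_state(); return np.array(st["tool_pos"]),R.from_rotvec(st["orientation"]).as_matrix()
def go(tp,T):
    p,M=pose(); rv=R.from_matrix(M.T@T).as_rotvec()
    print("turn",rv.round(3)," shift in present axes mm",(M.T@(tp-p)*1000).round(1)," in target axes",(T.T@(tp-p)*1000).round(1))
E
python3 - <<'E'
from h import *
T0=frame(7.8); go(np.array([.6129,-.3274,.0168]),T0)
T=frame(7.8,22); go(np.array([.6129,-.3274,.0168]),T); print(T.round(3))
E
```

```text
turn [-0.    -0.565  0.   ]  shift in present axes mm [ -5.1 210.3 -23.5]  in target axes [-16.9 210.3 -17.1]
turn [ 0.108 -0.558 -0.374]  shift in present axes mm [ -5.1 210.3 -23.5]  in target axes [-94.4 188.6 -17.1]
[[ 0.919  0.371 -0.136]
 [ 0.126  0.051  0.991]
 [ 0.375 -0.927  0.   ]]
```

```bash
python3 -m inch '[[[0,0,0,0,-0.188,0],[0,0,0,0,-0.188,0],[0,0,0,0,-0.188,0],[0,0,0,0,0,-0.128],[0,0,0,0,0,-0.128],[0,0,0,0,0,-0.128],[-50,30,-9,0,0,0],[-44,30,-8,0,0,0]]]'; python3 - <<'E'
from h import *
T=frame(7.8,22); go(np.array([.6129,-.3274,.0168]),T)
E
```

```text
t: 4.03
tool_pos: [0.5659, -0.3308, 0.1363]
orientation: [-1.522, -0.408, -0.194]
force: [0.3, -0.9, -0.9]
opening: 0.0931
turn [0.001 0.003 0.002]  shift in present axes mm [ -1.4 128.4  -2.9]  in target axes [ -1.1 128.4  -3. ]
```

```bash
python3 -m inch '[[[-1,40,-3,0,0,0],[0,35,0,0,0,0],[0,0,0,0,0,0]]]'; python3 - <<'E'
from h import *
T=frame(7.8,22); go(np.array([.6129,-.3274,.0168]),T)
snap("wrist",4); snap("side",4)
E
```

```text
t: 4.4
tool_pos: [0.5926, -0.328, 0.0631]
orientation: [-1.517, -0.403, -0.19]
force: [0.3, 0.3, 0.4]
opening: 0.0929
turn [-0.005  0.001 -0.003]  shift in present axes mm [ 1.5 50.4 -2.4]  in target axes [ 1.4 50.5 -2.2]
```

View pics/wrist4.png

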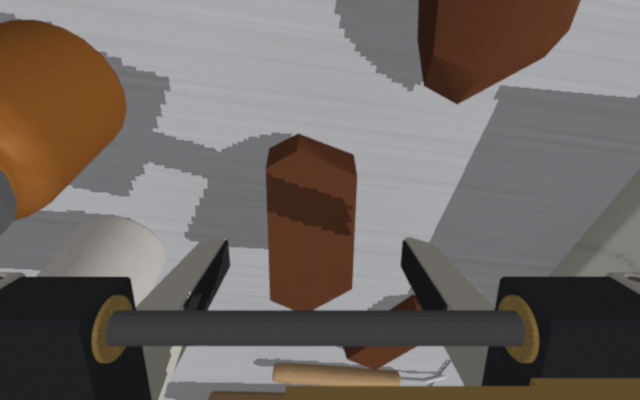

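View pics/side4.png

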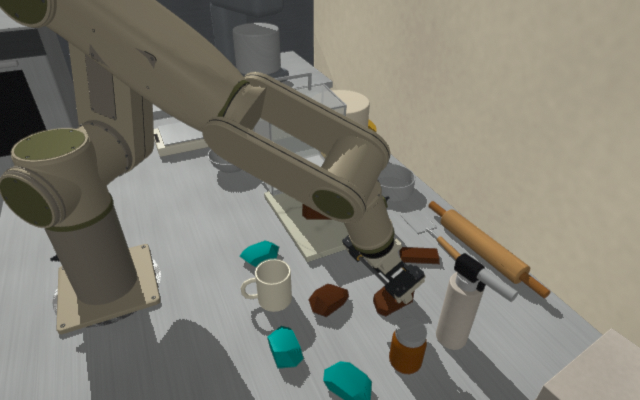

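```bash
python3 -m inch '[[[1,20,-1,0,0,0],[0,20,-1,0,0,0],[0,9,0,0,0,0],[0,0,0,0,0,0]]]'; python3 - <<'E'
from h import *
T=frame(7.8,22); go(np.array([.6129,-.3274,.0168]),T)
E
```

```text
t: 5.0
tool_pos: [0.6136, -0.3311, 0.0218]
orientation: [-1.521, -0.406, -0.194]
force: [0.3, -0.0, -0.4]
opening: 0.0931
turn [0.    0.001 0.001]  shift in present axes mm [-2.   4.5  3.7]  in target axes [-2.   4.6  3.7]
```

```bash
python3 -m inch '[[[-1,3,2,0,0,0],[0,0,0,0,0,0]]]'; python3 - <<'E'
from h import *
T=frame(7.8,22)
for i in range(3): go(np.array([.6129,-.3274,.0168]),T); optics.read_camera("side")
E
```

```text
t: 5.25
tool_pos: [0.6133, -0.3292, 0.0183]
orientation: [-1.521, -0.406, -0.194]
force: [-0.1, -0.2, -0.8]
opening: 0.0932
turn [0.    0.001 0.   ]  shift in present axes mm [-0.6  1.3  1.8]  in target axes [-0.7  1.3  1.8]
turn [0.    0.001 0.   ]  shift in present axes mm [-0.6  1.3  1.9]  in target axes [-0.6  1.3  1.9]
turn [0.    0.001 0.   ]  shift in present axes mm [-0.6  1.2  2. ]  in target axes [-0.6  1.2  2. ]
```

Not noise, just settling. Close.

```bash
python3 -m inch '[[[0,0,0,0,0,0],[0,0,0,0,0,0],[0,0,0,0,0,0],[0,0,0,0,0,0],[0,0,0,0,0,0]]]' 30 30; python3 - <<'E'
from h import *
T=frame(7.8,22); go(np.array([.6129,-.3274,.0168]),T)
E
```

```text
t: 6.02
tool_pos: [0.6131, -0.3289, 0.0176]
orientation: [-1.52, -0.405, -0.194]
force: [-0.4, 1.3, 2.2]
opening: 0.0517
turn [-0.001  0.    -0.   ]  shift in present axes mm [-0.3  0.7  1.5]  in target axes [-0.3  0.7  1.5]
```

```bash
python3 -m inch '[[[0,-15,0,0,0,0],[0,-40,0,0,0,0],[0,-55,0,0,0,0],[0,-60,0,0,0,0],[0,0,0,0,0,0.188],[0,0,0,0,0,0.188],[0,0,0,0,0,0.008],[0,0,0,0,0,0]]]'; python3 - <<'E'
from h import *
T=frame(-24.6,0); go(np.array([.6014,.0091,.0785]),T);print(monitor.read_state()["opening"]); snap("wrist",5)
E
```

```text
t: 7.02
tool_pos: [0.55, -0.3375, 0.1747]
orientation: [-1.567, -0.11, 0.106]
force: [0.0, 0.2, -2.3]
opening: 0.0517
turn [-0.002  0.567  0.002]  shift in present axes mm [ 98.2  96.8 336.1]  in target axes [-97.5  96.2 336.5]
0.05165380472957579
```

View pics/wrist5.png

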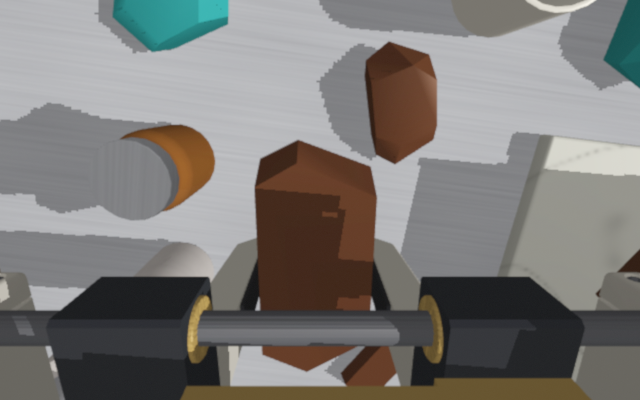

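```bash
python3 -m inch '[[[0,0,0,0,0.188,0],[0,0,0,0,0.188,0],[0,0,0,0,0.188,0],[-20,0,56,0,0,0],[-20,0,56,0,0,0],[-20,0,56,0,0,0],[-20,0,56,0,0,0],[-17,0,56,0,0,0]]]';  python3 -m inch '[[[0,0,50,0,0,0],[0,20,6,0,0,0],[0,0,0,0,0,0],[0,0,0,0,0,0]]]'; python3 - <<'E'
from h import *
T=frame(-24.6,0); go(np.array([.6014,.0091,.0785]),T); snap("wrist",6); snap("scene",6);snap("side",6)
E
```

```text
t: 8.07
tool_pos: [0.5765, -0.0418, 0.176]
orientation: [-1.543, 0.333, -0.338]
force: [0.2, -0.3, -1.8]
opening: 0.0517
t: 8.57
tool_pos: [0.5998, 0.0065, 0.1553]
orientation: [-1.544, 0.335, -0.336]
force: [-0.0, -1.1, -2.4]
opening: 0.0515
turn [-0.     0.002  0.   ]  shift in present axes mm [ 0.3 76.8  3. ]  in target axes [ 0.4 76.8  3. ]
```

View pics/wrist6.png

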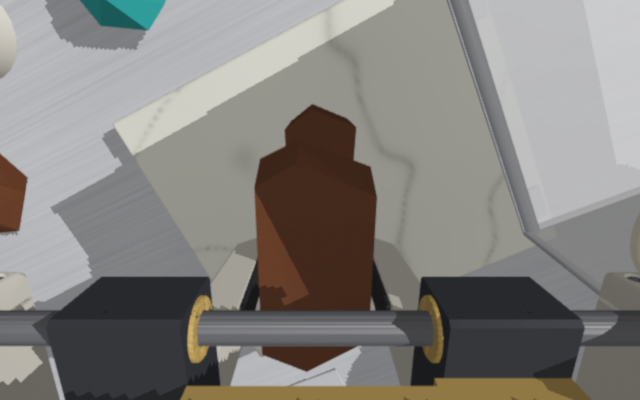

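View pics/scene6.png

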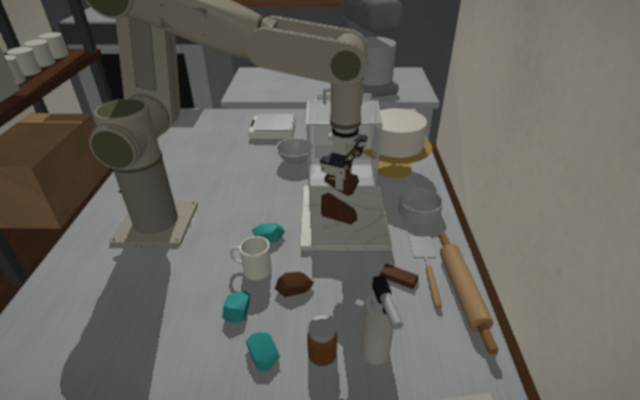

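View pics/side6.png

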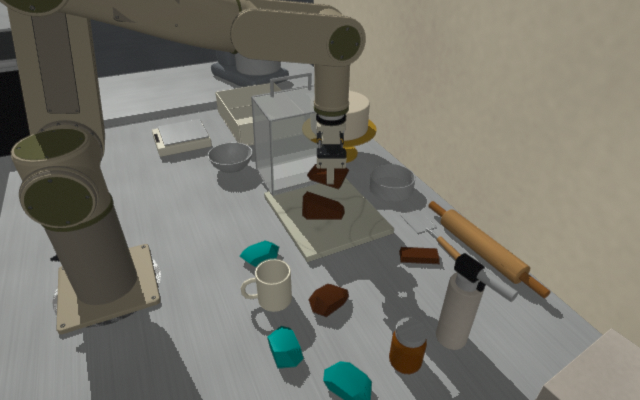

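```bash
python3 -m inch '[[[0,25,2,0,0,0],[0,25,1,0,0,0],[0,12,0,0,0,0],[0,0,0,0,0,0],[0,0,0,0,0,0]]]'; python3 - <<'E'
from h import *
T=frame(-24.6,0); go(np.array([.6014,.0091,.0785]),T); c=snap("side",7);crop(c,260,120,400,240,5,"s7");c=snap("scene",7);crop(c,290,120,410,240,5,"sc7")
E
```

```text
t: 9.35
tool_pos: [0.6027, 0.0107, 0.0947]
orientation: [-1.544, 0.332, -0.336]
force: [0.5, -0.1, -2.6]
opening: 0.0517
turn [-0.001  0.003  0.003]  shift in present axes mm [-0.6 16.2 -2. ]  in target axes [-0.5 16.2 -2. ]
```

View pics/s7.png

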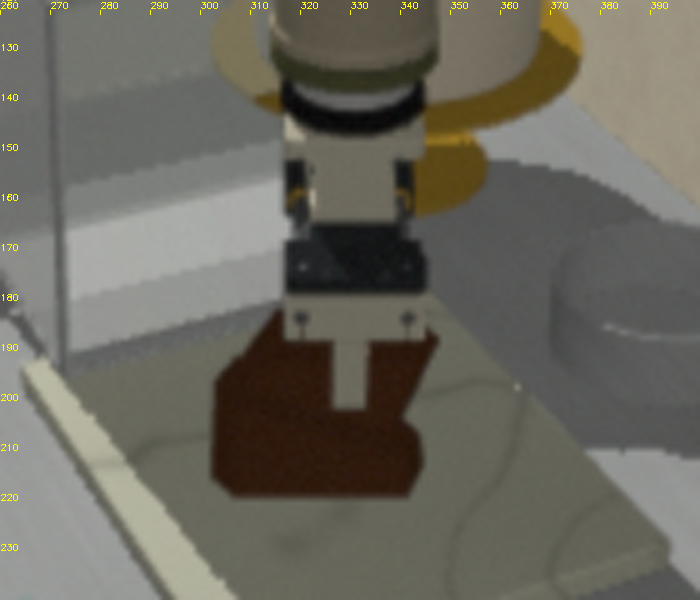

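View pics/sc7.png

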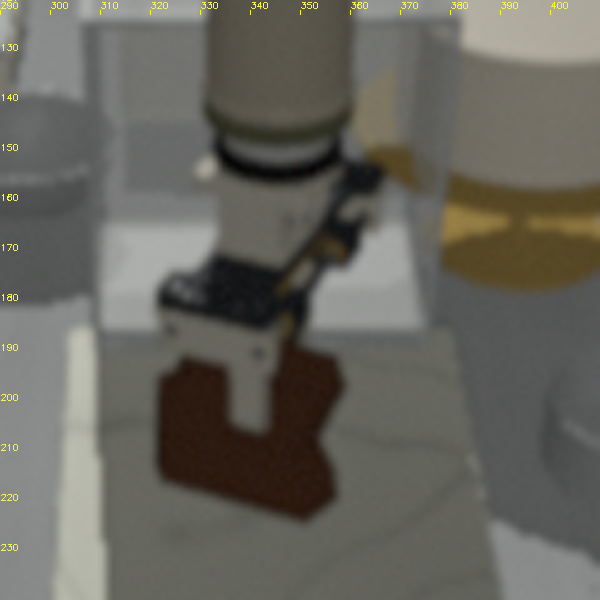

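```bash
python3 -m inch '[[[0,6,-1,0,0,0],[0,4,-1,0,0,0],[0,0,0,0,0,0]]]';python3 -m inch '[[[0,2,0,0,0,0],[0,1,0,0,0,0],[0,0,0,0,0,0]]]'; python3 - <<'E'
from h import *
T=frame(-24.6,0); go(np.array([.6014,.0091,.0785]),T); c=snap("side",8);crop(c,260,120,400,240,5,"s8")
E
```

```text
t: 9.82
tool_pos: [0.6004, 0.0091, 0.0826]
orientation: [-1.545, 0.334, -0.334]
force: [0.1, -0.3, -2.5]
opening: 0.052
t: 10.2
tool_pos: [0.601, 0.0091, 0.0803]
orientation: [-1.545, 0.333, -0.335]
force: [0.3, 0.5, -1.8]
opening: 0.0515
turn [-0.     0.004  0.001]  shift in present axes mm [0.4 1.8 0.1]  in target axes [0.4 1.8 0.1]
```

View pics/s8.png

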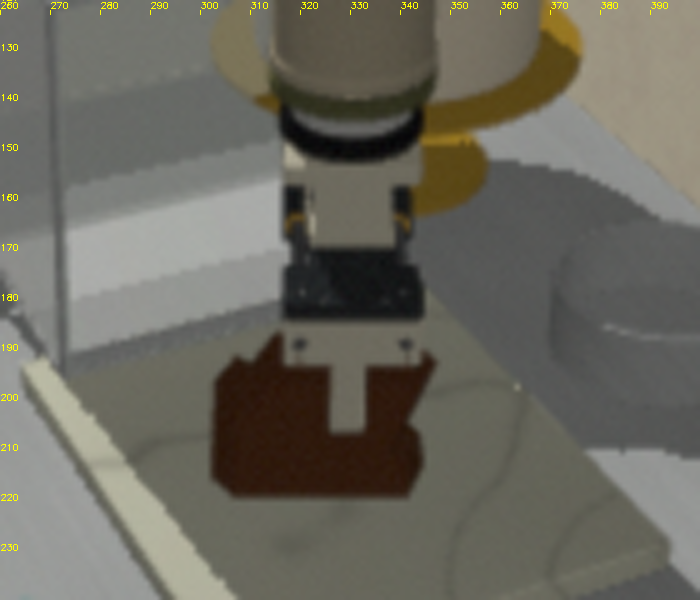

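Nearly there; 1 mm steps until the force shows.

```bash
python3 -m inch '[[[0,1,0,0,0,0],[0,1,0,0,0,0],[0,0,0,0,0,0]]]';python3 -m inch '[[[0,1,0,0,0,0],[0,0,0,0,0,0]]]';
```

```text
t: 10.62
tool_pos: [0.6013, 0.0091, 0.0789]
orientation: [-1.544, 0.333, -0.335]
force: [-0.6, 0.1, 0.9]
opening: 0.0519
t: 10.88
tool_pos: [0.6014, 0.0091, 0.0788]
orientation: [-1.545, 0.333, -0.335]
force: [-4.9, 0.1, 9.9]
opening: 0.0517
```

```bash
python3 -m inch '[[[0,-0.5,0,0,0,0],[0,0,0,0,0,0]]]'; python3 -m inch '[[[0,0,0,0,0,0],[0,0,0,0,0,0],[0,0,0,0,0,0]]]' 75; python3 - <<'E'
from h import *
c=snap("side",9);crop(c,260,120,400,240,5,"s9");snap("wrist",9)
E
```

```text
t: 11.12
tool_pos: [0.6014, 0.0091, 0.0789]
orientation: [-1.544, 0.333, -0.335]
force: [-3.4, -0.5, 7.0]
opening: 0.0517
t: 11.5
tool_pos: [0.601, 0.0091, 0.0776]
orientation: [-1.545, 0.333, -0.335]
force: [0.6, -0.1, 0.5]
opening: 0.0737
```

View pics/s9.png

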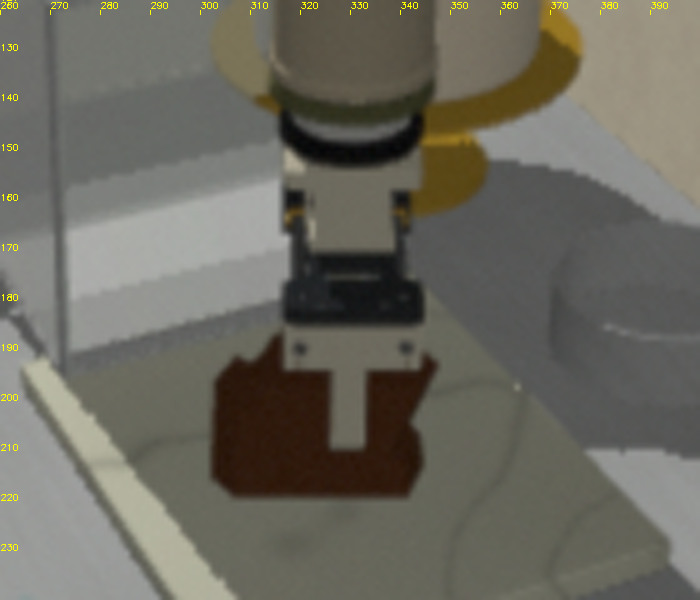

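View pics/wrist9.png

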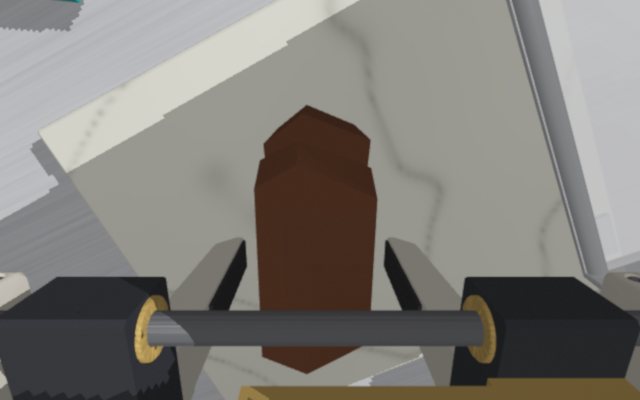

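```bash
python3 -m inch '[[[0,-10,0,0,0,0],[0,-25,0,0,0,0],[0,-50,0,0,0,0],[0,-62,0,0,0,0],[0,0,0,0,0,0],[0,0,0,0,0,0]]]' 93; python3 - <<'E'
from h import *
c=snap("wrist",10); c2=dict(c,image=cv2.convertScaleAbs(c["image"],alpha=4,beta=-60)); crop(c2,255,100,355,235,5,"w10")
c=snap("side",10); c2=dict(c,image=cv2.convertScaleAbs(c["image"],alpha=4,beta=-60)); crop(c2,290,170,360,230,8,"s10")
print(pose()[0])
E
```

```text
t: 12.35
tool_pos: [0.6011, 0.0091, 0.2256]
orientation: [-1.544, 0.332, -0.336]
force: [-0.2, 0.7, -1.6]
opening: 0.0928
[0.60003295 0.00917465 0.22335338]
```

View pics/w10.png

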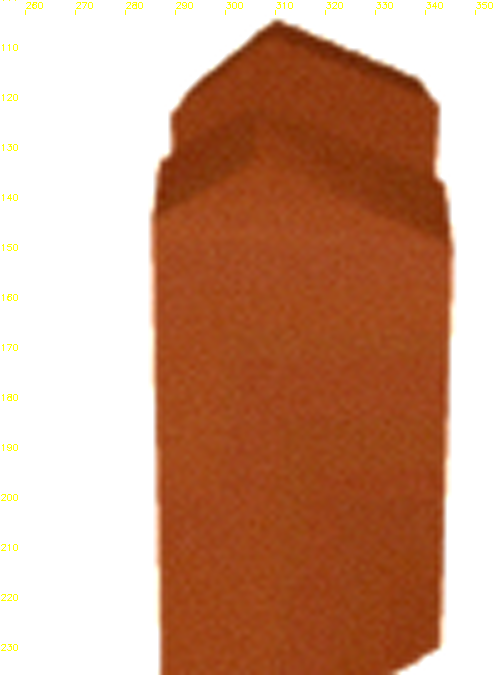

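View pics/s10.png

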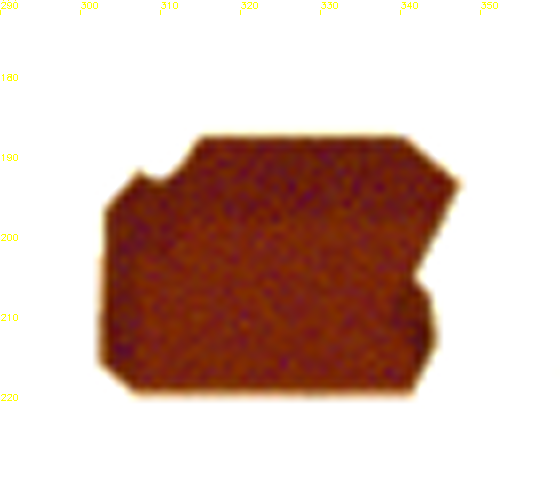

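```bash
python3 - <<'E'
from h import *
c=load("wrist",10); c2=dict(c,image=cv2.convertScaleAbs(c["image"],alpha=4,beta=-60)); crop(c2,255,200,365,270,6,"w10b")
E
```

```text
(no output)
```

View pics/w10b.png

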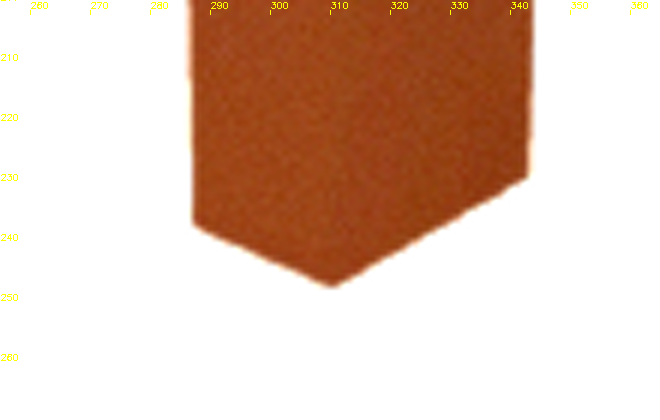

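```bash
python3 - <<'E'
from h import *
c=load("wrist",10); psi=np.radians(-24.6); h=np.array([np.cos(psi),np.sin(psi),0]); y=np.array([-np.sin(psi),np.cos(psi),0])
b=np.array([.5868,.0158,0])
for q in [(306,134),(285,143),(345,149),(287,238),(310,248),(342.5,230)]:
    X=onz(c,*q,.0994); print(q,X.round(4),"rel base slope hx %.4f y %.4f"%((X-b)@h,(X-b)@y))
c=load("wrist",5); c2=dict(c,image=cv2.convertScaleAbs(c["image"],alpha=2.3,beta=-20)); crop(c2,350,30,450,175,5,"w5cap")
E
```

```text
(306, 134) [0.5498 0.0239 0.0994] rel base slope hx -0.0370 y -0.0080
(285, 143) [0.5493 0.0046 0.0994] rel base slope hx -0.0295 y -0.0258
(345, 149) [0.5748 0.0487 0.0994] rel base slope hx -0.0246 y 0.0250
(287, 238) [ 0.6278 -0.0313  0.0994] rel base slope hx 0.0569 y -0.0258
(310, 248) [ 0.6456 -0.0163  0.0994] rel base slope hx 0.0668 y -0.0047
(342.5, 230) [0.6416 0.018  0.0994] rel base slope hx 0.0489 y 0.0248
```

View pics/w5cap.png

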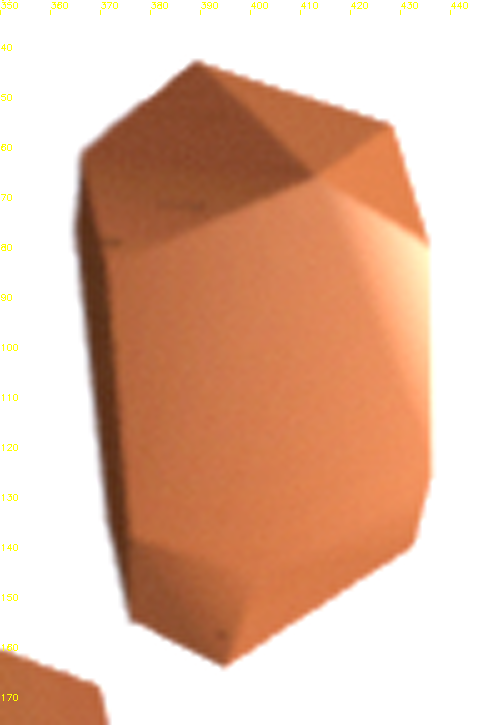

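```bash
python3 -m inch '[[[0,0,0,0,-0.188,0],[0,0,0,0,-0.188,0],[0,0,0,0,-0.188,0],[-40,0,-48,0,0,0],[-40,0,-48,0,0,0],[-40,0,-48,0,0,0],[-40,0,-48,0,0,0],[-40,0,-48,0,0,0]]]'; python3 -m inch '[[[0,0,-20,0,0,0],[0,0,0,0,0,0],[0,0,0,0,0,0]]]'; python3 - <<'E'
from h import *
c=snap("wrist",11); c2=dict(c,image=cv2.convertScaleAbs(c["image"],alpha=2.3,beta=-20));
cv2.imwrite("pics/w11x.png",c2["image"])
E
```

```text
t: 13.45
tool_pos: [0.4334, -0.2568, 0.223]
orientation: [-1.566, -0.107, 0.108]
force: [1.0, -0.7, 0.2]
opening: 0.0931
t: 13.82
tool_pos: [0.4387, -0.2744, 0.2238]
orientation: [-1.566, -0.108, 0.108]
force: [0.4, -0.1, 0.2]
opening: 0.093
```

View pics/w11x.png

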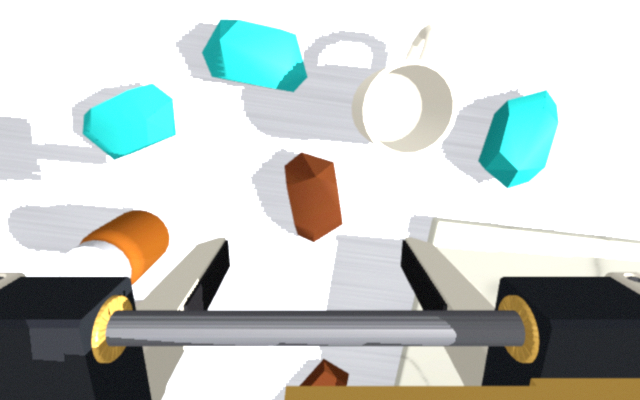

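```bash
python3 - <<'E'
from h import *
c=load("wrist",11); c2=dict(c,image=cv2.convertScaleAbs(c["image"],alpha=2.3,beta=-20)); crop(c2,270,145,360,250,6,"w11cap")
E
```

```text
(no output)
```

View pics/w11cap.png

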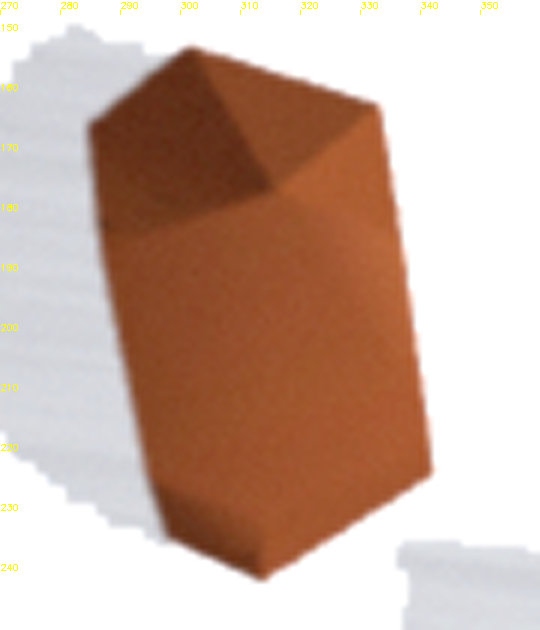

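```bash
python3 - <<'E'
from h import *
c=load("wrist",11)
for z in (.02,.028,.036):
    P={k:onz(c,*k,z)[:2] for k in [(284,167),(297,235),(332,163),(341,225),(286,184),(295,225),(301,153.5),(313,242)]}
    an=lambda a,b: np.degrees(np.arctan2(*(P[b]-P[a])[::-1]))
    print(z,an((284,167),(297,235)),an((286,184),(295,225)),an((332,163),(341,225)))
    psi=np.radians(np.mean([an((284,167),(297,235)),an((332,163),(341,225))])); h=np.array([np.cos(psi),np.sin(psi)]);y=np.array([-h[1],h[0]])
    for k in P: print("   ",k,P[k].round(4),(P[k]@h).round(4),(P[k]@y).round(4))
    xs=[P[k]@h for k in P]; yl=np.mean([P[k]@y for k in [(284,167),(297,235)]]);yr=np.mean([P[k]@y for k in [(332,163),(341,225)]])
    print("L",max(xs)-min(xs),"W",yr-yl,"centre",(max(xs)+min(xs))/2*h+(yl+yr)/2*y,np.degrees(psi))
E
```

```text
0.02 17.162659121374084 18.636161042990416 16.902446239685123
    (284, 167) [ 0.4329 -0.3089] 0.3234 -0.4222
    (297, 235) [ 0.5103 -0.285 ] 0.4045 -0.422
    (332, 163) [ 0.4213 -0.2576] 0.3274 -0.3697
    (341, 225) [ 0.4911 -0.2364] 0.4003 -0.3698
    (286, 184) [ 0.4516 -0.3046] 0.3425 -0.4235
    (295, 225) [ 0.4984 -0.2888] 0.3919 -0.4221
    (301, 153.5) [ 0.4156 -0.2924] 0.3118 -0.4013
    (313, 242) [ 0.5165 -0.2654] 0.4161 -0.4051
L 0.10432881800264815 W 0.052331013829655604 centre [ 0.46393594 -0.27195267] 17.032552680529605
0.028 17.162659121374105 18.636161042990462 16.90244623968511
    (284, 167) [ 0.4313 -0.3084] 0.322 -0.4212
    (297, 235) [ 0.507 -0.285] 0.4013 -0.421
    (332, 163) [ 0.4199 -0.2582] 0.3259 -0.3699
    (341, 225) [ 0.4882 -0.2374] 0.3972 -0.37
    (286, 184) [ 0.4496 -0.3042] 0.3407 -0.4225
    (295, 225) [ 0.4953 -0.2887] 0.389 -0.4212
    (301, 153.5) [ 0.4144 -0.2922] 0.3106 -0.4008
    (313, 242) [ 0.513  -0.2658] 0.4127 -0.4045
L 0.10202846001561838 W 0.051177161347311206 centre [ 0.46164655 -0.27224657] 17.032552680529605
0.036 17.1626591213741 18.636161042990384 16.9024462396851
    (284, 167) [ 0.4297 -0.3079] 0.3206 -0.4202
    (297, 235) [ 0.5037 -0.285 ] 0.3981 -0.4201
    (332, 163) [ 0.4186 -0.2588] 0.3244 -0.37
    (341, 225) [ 0.4853 -0.2385] 0.3942 -0.3702
    (286, 184) [ 0.4475 -0.3037] 0.3389 -0.4215
    (295, 225) [ 0.4923 -0.2887] 0.3861 -0.4202
    (301, 153.5) [ 0.4132 -0.2921] 0.3095 -0.4003
    (313, 242) [ 0.5096 -0.2663] 0.4092 -0.4039
L 0.09972810202858856 W 0.05002330886496675 centre [ 0.45935716 -0.27254047] 17.0325526805296
```

```bash
python3 - <<'E'
from h import *
s=load("scene",1);d=load("side",1)
for c,n,r in ((s,"scc",(265,265,320,305)),(d,"sdc",(300,275,355,325))):
    c2=dict(c,image=cv2.convertScaleAbs(c["image"],alpha=3,beta=-60)); crop(c2,*r,12,n)
E
```

```text
(no output)
```

View pics/scc.png

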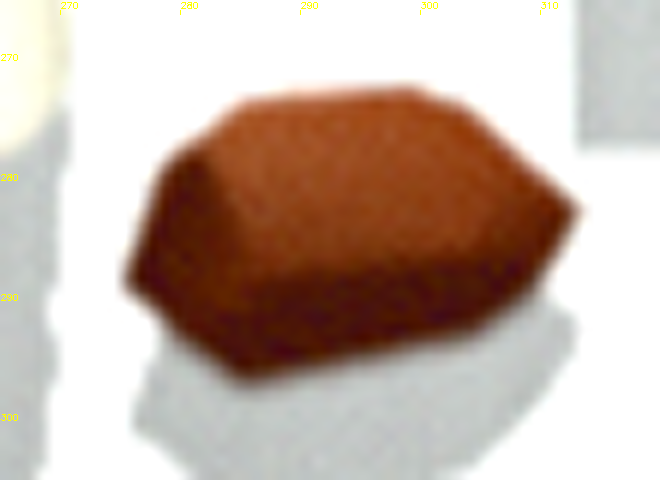

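View pics/sdc.png

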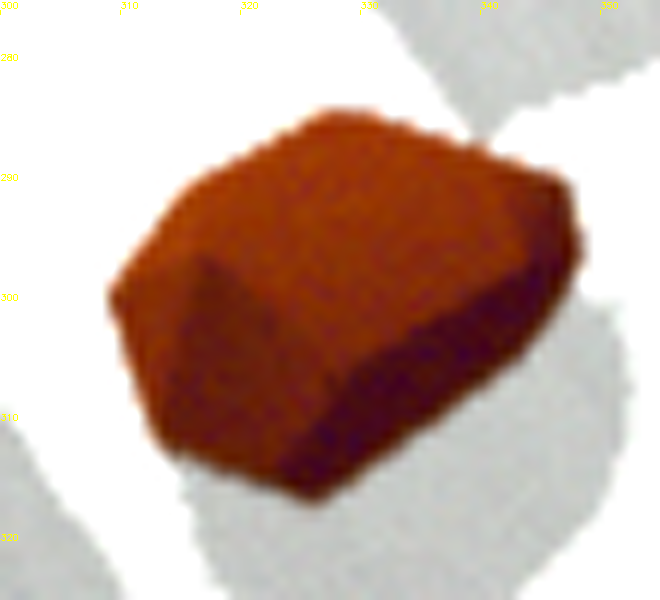

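```bash
python3 - <<'E'
from h import *
s=load("scene",1);d=load("side",1)
psi=np.radians(17); h=np.array([np.cos(psi),np.sin(psi)]);y=np.array([-h[1],h[0]]); C=np.array([.465,-.272])
for c,k in ((s,(285.5,296.5)),(s,(304,293)),(d,(326,316.5)),(d,(343.5,304.5))):
    X=onz(c,*k,0)[:2]; print(k,X.round(4),((X-C)@h).round(4),((X-C)@y).round(4))
go(np.array([.465,-.272,.02]),frame(17))
E
```

```text
(285.5, 296.5) [ 0.4439 -0.3045] -0.0297 -0.0249
(304, 293) [ 0.4918 -0.2918] 0.0199 -0.0268
(326, 316.5) [ 0.4437 -0.3052] -0.0301 -0.0255
(343.5, 304.5) [ 0.4959 -0.2908] 0.024 -0.027
turn [-0.001 -0.158  0.   ]  shift in present axes mm [ 26.2 204.1  -1.7]  in target axes [ 25.7 204.1  -5.5]
```

```bash
python3 -m inch '[[[0,0,0,0,-0.158,0],[24,40,-5,0,0,0],[0,50,0,0,0,0],[0,50,0,0,0,0],[0,20,0,0,0,0],[0,0,0,0,0,0],[0,0,0,0,0,0]]]'; python3 - <<'E'
from h import *
go(np.array([.463,-.2726,.014]),frame(17)); snap("wrist",12)
E
```

```text
t: 14.75
tool_pos: [0.4639, -0.2733, 0.066]
orientation: [-1.559, -0.234, 0.231]
force: [1.0, -0.1, 0.4]
opening: 0.0928
turn [ 0.002 -0.001  0.002]  shift in present axes mm [-0.8 52.   1. ]  in target axes [-0.7 52.   0.9]
```

View pics/wrist12.png

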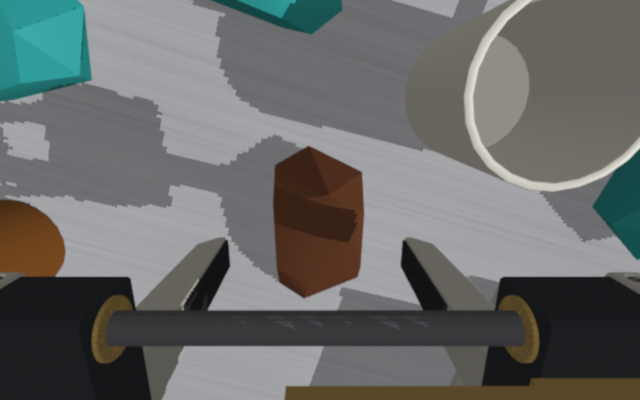

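```bash
python3 -m inch '[[[0,25,1,0,0,0],[0,18,0,0,0,0],[0,7,0,0,0,0],[0,0,0,0,0,0],[0,0,0,0,0,0]]]'; python3 - <<'E'
from h import *
go(np.array([.463,-.2726,.014]),frame(17)); 
E
```

```text
t: 15.42
tool_pos: [0.4631, -0.273, 0.0155]
orientation: [-1.559, -0.233, 0.23]
force: [0.0, -0.4, 0.6]
opening: 0.0929
turn [ 0.001 -0.002  0.002]  shift in present axes mm [0.  1.5 0.4]  in target axes [0.  1.5 0.4]
```

```bash
python3 -m inch '[[[0,1,0,0,0,0],[0,0,0,0,0,0],[0,0,0,0,0,0],[0,0,0,0,0,0],[0,0,0,0,0,0]]]' 30 30;  python3 -m inch '[[[0,-10,0,0,0,0],[0,-30,0,0,0,0],[0,-55,0,0,0,0],[0,-62,0,0,0,0],[0,-30,0,0,0,0],[0,0,0,0,0,0]]]'; python3 - <<'E'
from h import *
snap("wrist",13)
go(np.array([.602,.009,.115]),frame(-24.6)); 
E
```

```text
t: 16.05
tool_pos: [0.4625, -0.2724, 0.0137]
orientation: [-1.558, -0.232, 0.231]
force: [-1.1, 1.2, 0.5]
opening: 0.0539
t: 16.8
tool_pos: [0.464, -0.2738, 0.2045]
orientation: [-1.563, -0.236, 0.227]
force: [0.5, -0.6, -2.6]
opening: 0.0538
turn [0.001 0.724 0.003]  shift in present axes mm [214.9  86.6 229.5]  in target axes [  9.2  86.6 314.3]
```

View pics/wrist13.png

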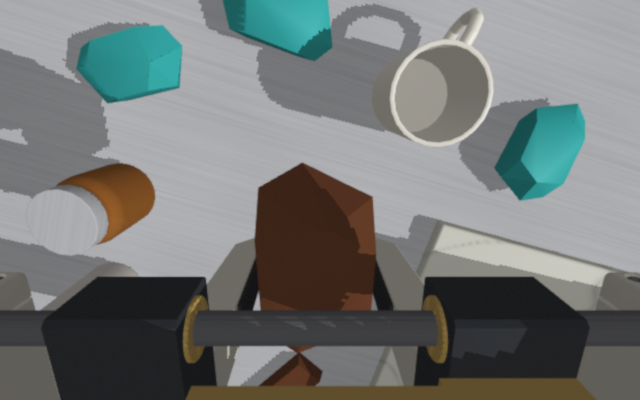

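```bash
python3 -m inch '[[[0,0,0,0,0.181,0],[0,0,0,0,0.181,0],[0,0,0,0,0.181,0],[0,0,0,0,0.181,0],[3,0,55,0,0,0],[3,0,60,0,0,0],[3,0,60,0,0,0],[0,0,60,0,0,0]]]'; python3 -m inch '[[[0,0,50,0,0,0],[0,15,29,0,0,0],[0,20,0,0,0,0],[0,0,0,0,0,0],[0,0,0,0,0,0]]]'; python3 - <<'E'
from h import *
snap("wrist",14)
go(np.array([.602,.009,.113]),frame(-24.6)); 
c=snap("side",14);crop(c,260,110,400,230,5,"s14")
E
```

```text
t: 17.85
tool_pos: [0.5675, -0.0607, 0.1977]
orientation: [-1.544, 0.34, -0.334]
force: [1.1, -0.5, -1.4]
opening: 0.0539
t: 18.48
tool_pos: [0.6005, 0.008, 0.1652]
orientation: [-1.544, 0.338, -0.337]
force: [-0.0, -0.8, -1.8]
opening: 0.054
turn [-0.    -0.001  0.001]  shift in present axes mm [ 0.3 53.1  1.2]  in target axes [ 0.4 53.1  1.3]
```

View pics/wrist14.png

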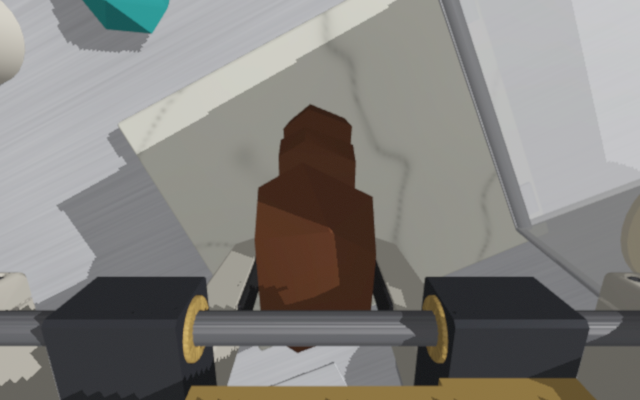

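View pics/s14.png

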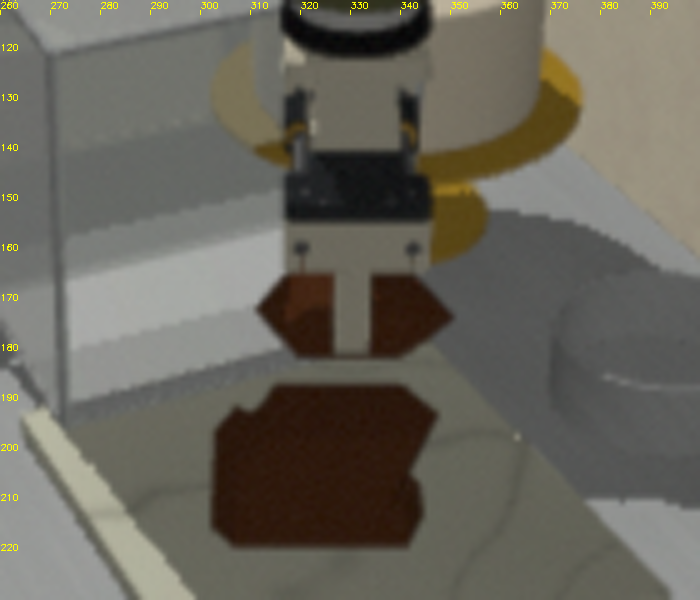

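Well aligned. Descend.

```bash
python3 -m inch '[[[0,20,1,0,0,0],[0,15,0,0,0,0],[0,8,0,0,0,0],[0,4,0,0,0,0],[0,0,0,0,0,0],[0,0,0,0,0,0]]]'; python3 -m inch '[[[0,1,0,0,0,0],[0,1,0,0,0,0],[0,0,0,0,0,0]]]'; python3 - <<'E'
from h import *
go(np.array([.602,.009,.113]),frame(-24.6)); 
E
```

```text
t: 19.32
tool_pos: [0.6021, 0.0101, 0.1195]
orientation: [-1.544, 0.335, -0.338]
force: [0.5, 0.3, -2.2]
opening: 0.0539
t: 19.7
tool_pos: [0.6017, 0.0101, 0.1168]
orientation: [-1.544, 0.336, -0.337]
force: [-0.1, 0.2, -1.1]
opening: 0.0538
turn [-0.001  0.     0.001]  shift in present axes mm [ 0.8  3.8 -0.9]  in target axes [ 0.8  3.8 -0.9]
```

```bash
for i in 1; do python3 -m inch '[[[0,1,0,0,0,0],[0,1,0,0,0,0],[0,0,0,0,0,0]]]'; done; python3 -m inch '[[[0,1,0,0,0,0],[0,0,0,0,0,0]]]'
```

```text
t: 20.08
tool_pos: [0.6016, 0.0101, 0.1147]
orientation: [-1.544, 0.336, -0.337]
force: [-0.4, -0.7, -1.8]
opening: 0.0538
t: 20.32
tool_pos: [0.6017, 0.0101, 0.1138]
orientation: [-1.544, 0.336, -0.337]
force: [0.8, -0.4, -1.8]
opening: 0.0542
```

```bash
python3 -m inch '[[[0,1,0,0,0,0],[0,0,0,0,0,0]]]'; python3 -m inch '[[[0,0,0,0,0,0],[0,0,0,0,0,0]]]'
```

```text
t: 20.58
tool_pos: [0.6018, 0.0101, 0.1134]
orientation: [-1.544, 0.336, -0.338]
force: [-1.8, 0.6, 3.3]
opening: 0.0541
t: 20.82
tool_pos: [0.6018, 0.0101, 0.1134]
orientation: [-1.544, 0.336, -0.338]
force: [-3.4, -0.3, 5.4]
opening: 0.0535
```

Contact. Release, then rise.

```bash
python3 -m inch '[[[0,0,0,0,0,0],[0,0,0,0,0,0],[0,0,0,0,0,0],[0,0,0,0,0,0]]]' 75; python3 -m inch '[[[0,-8,0,0,0,0],[0,-20,0,0,0,0],[0,-50,0,0,0,0],[0,-50,0,0,0,0],[0,0,0,0,0,0],[0,0,0,0,0,0]]]'; python3 - <<'E'
from h import *
print(pose()[0])
c=snap("side",15);c=dict(c,image=cv2.convertScaleAbs(c["image"],alpha=2.5,beta=-30));crop(c,280,150,380,230,8,"s15"); snap("wrist",15)
E
```

```text
t: 21.32
tool_pos: [0.6017, 0.0101, 0.1127]
orientation: [-1.544, 0.336, -0.337]
force: [-0.8, 0.0, 0.6]
opening: 0.075
t: 22.08
tool_pos: [0.6018, 0.0101, 0.2419]
orientation: [-1.544, 0.335, -0.339]
force: [-0.3, 0.1, -0.6]
opening: 0.0748
[0.60182637 0.01005572 0.24189081]
```

View pics/s15.png

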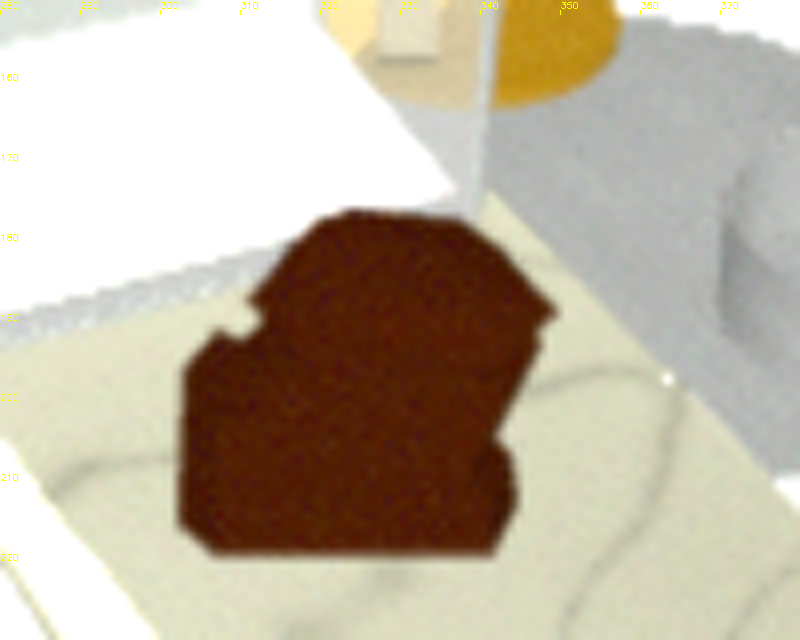

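View pics/wrist15.png

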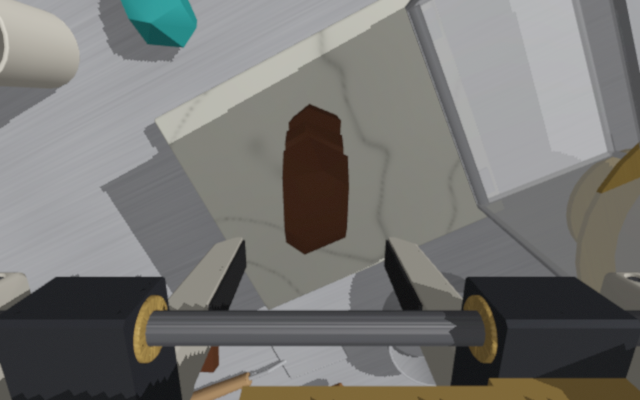

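```bash
python3 - <<'E'
from h import *
s=load("scene",1);d=load("side",1)
crop(dict(s,image=cv2.convertScaleAbs(s["image"],alpha=1.5)),295,80,395,200,6,"bs");crop(dict(d,image=cv2.convertScaleAbs(d["image"],alpha=1.5)),245,65,365,200,6,"bd")
E
```

```text
(no output)
```

View pics/bs.png

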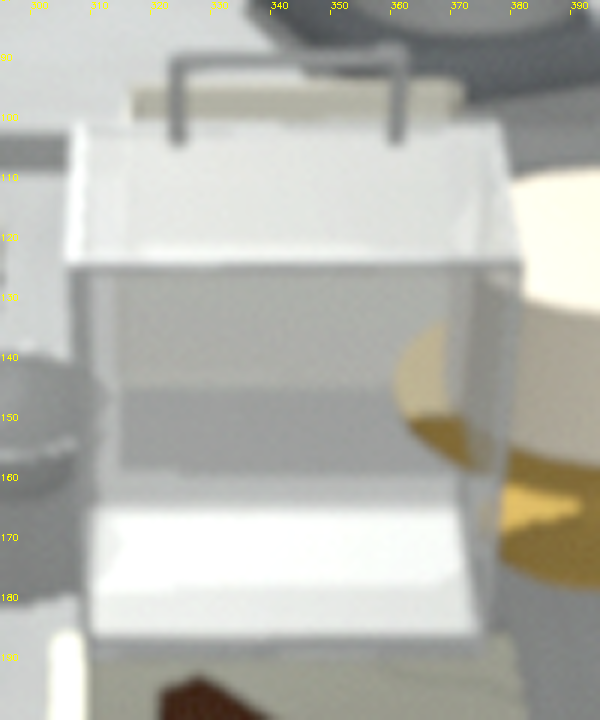

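View pics/bd.png

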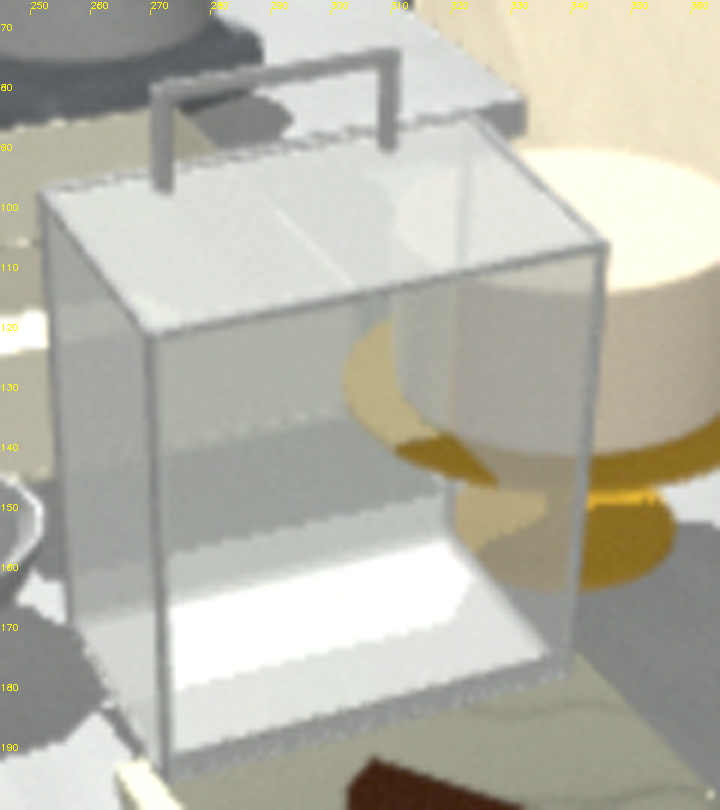

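```bash
python3 - <<'E'
from h import *
s=load("scene",1);d=load("side",1)
X={}
for n,a,b in [("barL",(323.8,90),(271.7,81)),("barR",(360.3,89.7),(308.8,75.2)),("topL",(305.5,123.8),(270,120.5)),("topR",(381.5,123.8),(344,105.5)),("backL",(306.5,101.5),(251.5,98)),("backR",(377.5,101.5),(322,86)),("botL",(309,188),(272,193))]:
    x,e=tri([(s,*a),(d,*b)]); X[n]=x; print(n,x.round(4),np.round(e,4))
v=X["barR"]-X["barL"]; print("bar mid",(X["barL"]+X["barR"])/2,np.linalg.norm(v),np.degrees(np.arctan2(v[1],v[0])))
v=X["topR"]-X["topL"];print("top",np.linalg.norm(v),np.degrees(np.arctan2(v[1],v[0])))
v=X["backR"]-X["backL"];print("back",np.linalg.norm(v),np.degrees(np.arctan2(v[1],v[0])))
m=(X["barL"]+X["barR"])/2; go(m+[0,0,.0],frame(0))
print(monitor.read_state()["q"].round(3))
E
```

```text
barL [0.5371 0.2595 0.3412] [0.0004 0.0004]
barR [0.6546 0.2657 0.3389] [0.0011 0.0011]
topL [0.483  0.1317 0.2851] [0.0005 0.0005]
topR [0.7176 0.1567 0.274 ] [0.0011 0.0011]
backL [0.479  0.2781 0.2937] [0.0011 0.0011]
backR [0.7175 0.307  0.2811] [0.0015 0.0015]
botL [0.4853 0.1664 0.0251] [0.0011 0.0011]
bar mid [0.59581705 0.26258185 0.34003118] 0.11770916705634235 3.0173043417757452
top 0.23620167937156622 6.076747455845029
back 0.2405575474493633 6.917664552086503
turn [-0.    -0.429 -0.001]  shift in present axes mm [-109.8 -100.3  227.4]  in target axes [  -5.  -100.4  252.4]
[-0.069  0.129  1.466  0.     1.548 -1.21 ]
```

```bash
python3 - <<'E'
from h import *
c=load("wrist",15)
crop(c,140,0,300,130,5,"e1"); crop(c,400,0,500,220,4,"e2")
A=lambda a,b,z=.02:(onz(c,*a,z).round(4),onz(c,*b,z).round(4),np.degrees(np.arctan2(*(onz(c,*b,z)-onz(c,*a,z))[1::-1])))
print("hinge",A((408,8),(481,207)));print("-y edge",A((156,123),(270,307)));print("x edge",A((156,123),(404,0)))
E
```

```text
hinge (array([0.4858, 0.1656, 0.02  ]), array([0.7199, 0.1717, 0.02  ]), np.float64(1.487834459382731))
-y edge (array([ 0.4768, -0.1263,  0.02  ]), array([ 0.7377, -0.117 ,  0.02  ]), np.float64(2.04673128564636))
x edge (array([ 0.4768, -0.1263,  0.02  ]), array([0.4774, 0.1645, 0.02  ]), np.float64(89.87979582401884))
```

View pics/e2.png

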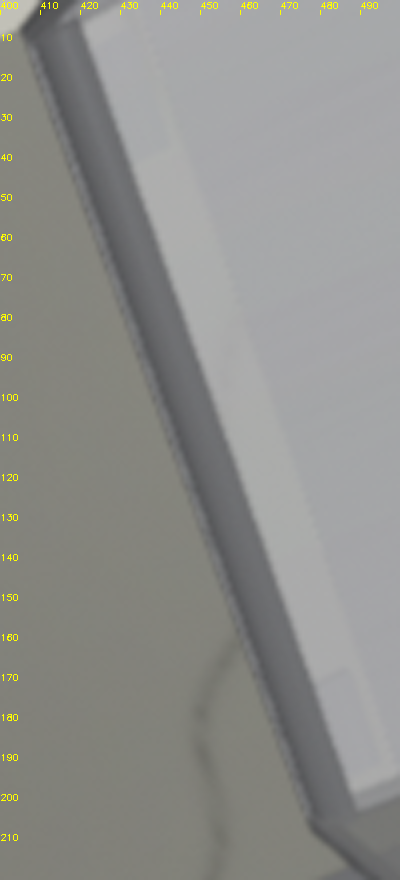

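View pics/e1.png

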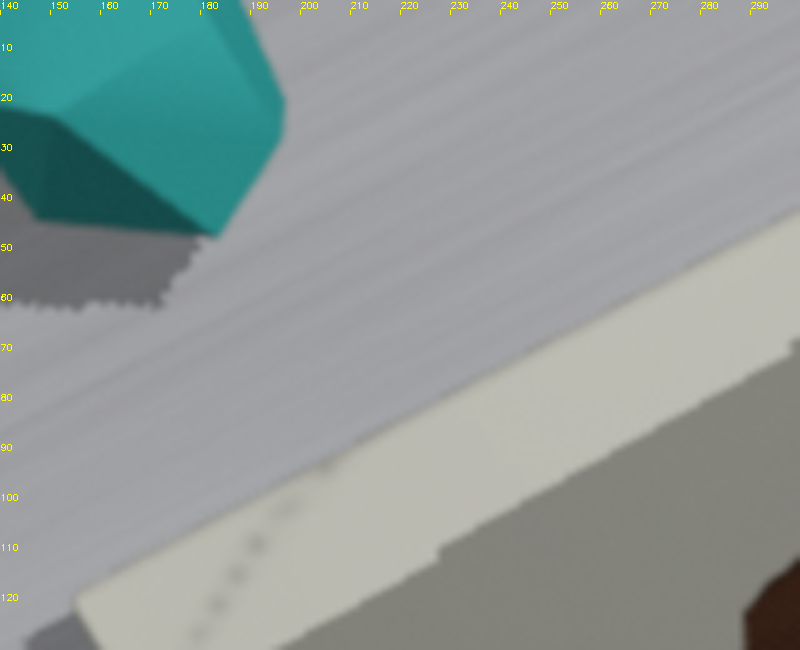

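```bash
python3 -m inch '[[[0,-56,0,0,-0.155,0],[0,-56,0,0,-0.155,0],[0,-56,0,0,-0.155,0],[0,0,50,0,0,0],[0,0,60,0,0,0],[0,0,0,0,0,0],[0,0,0,0,0,0]]]'  60; python3 - <<'E'
from h import *
m=np.array([.5958,.2626,.329]); go(m,frame(2.0)); print(monitor.read_state()["q"].round(2))
c=snap("wrist",16)
E
```

```text
t: 23.05
tool_pos: [0.5972, 0.1199, 0.4074]
orientation: [-1.571, -0.028, 0.03]
force: [1.0, 0.4, 0.8]
opening: 0.0603
turn [ 0.001  0.002 -0.001]  shift in present axes mm [  3.9  78.3 142.7]  in target axes [  3.6  78.4 142.6]
[ 0.11  0.16  1.13 -0.    1.85 -1.49]
```

View pics/wrist16.png

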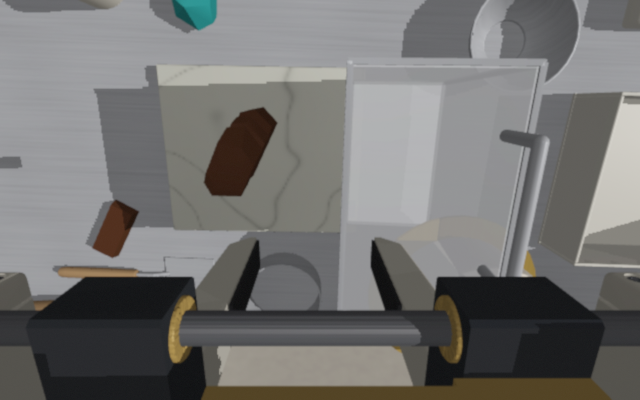

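```bash
python3 - <<'E'
from h import *
c=load("wrist",16)
a,b=onz(c,541,140,.34),onz(c,515,268,.34); print(a,b,np.degrees(np.arctan2(*(b-a)[1::-1])))
E
```

```text
[0.53691914 0.26869973 0.34      ] [0.63147418 0.27062155 0.34      ] 1.1643700522405351
```

```bash
python3 -m inch '[[[2,0,60,0,0,0],[2,0,60,0,0,0],[0,0,22,0,0,0],[0,0,0,0,0,0],[0,0,0,0,0,0]]]'; python3 - <<'E'
from h import *
m=np.array([.5958,.2626,.329]); go(m,frame(2.0)); 
c=snap("wrist",17)
E
```

```text
t: 23.72
tool_pos: [0.5969, 0.2601, 0.4089]
orientation: [-1.571, -0.027, 0.026]
force: [1.1, 0.3, -0.3]
opening: 0.0598
turn [ 0.001 -0.001  0.001]  shift in present axes mm [-1.1 79.9  2.6]  in target axes [-1.  79.9  2.5]
```

View pics/wrist17.png

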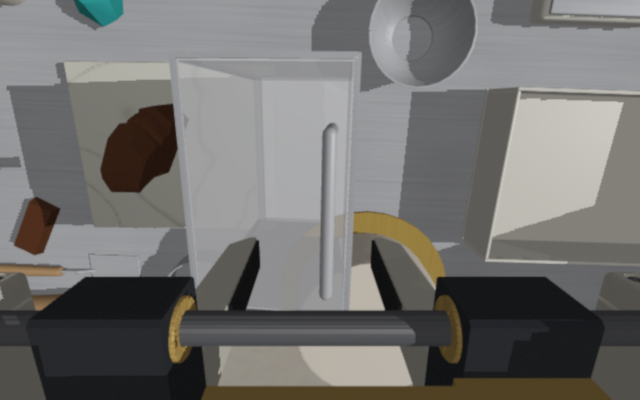

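```bash
python3 - <<'E'
from h import *
c=load("wrist",17)
for z in (.335,.34): 
  a,b=onz(c,331.5,131,z),onz(c,326.5,293,z); print(a,b,np.degrees(np.arctan2(*(b-a)[1::-1])))
E
```

```text
[0.53663559 0.26939276 0.335     ] [0.66193498 0.27150087 0.335     ] 0.9638873260998394
[0.53622489 0.26914224 0.34      ] [0.65883326 0.27120508 0.34      ] 0.9638873260998386
```

```bash
python3 -m inch '[[[0,30,9,0,0,0],[0,30,0,0,0,0],[0,18,0,0,0,0],[0,0,0,0,0,0],[0,0,0,0,0,0]]]'; python3 - <<'E'
from h import *
m=np.array([.598,.270,.329]); go(m,frame(2.0)); 
c=snap("wrist",18); c=snap("side",18); crop(c,240,50,360,150,6,"s18")
E
```

```text
t: 24.4
tool_pos: [0.5967, 0.2707, 0.3326]
orientation: [-1.57, -0.03, 0.025]
force: [0.1, -0.1, 0.1]
opening: 0.0601
turn [-0.001  0.     0.003]  shift in present axes mm [ 1.2  3.6 -0.8]  in target axes [ 1.3  3.6 -0.8]
```

View pics/wrist18.png

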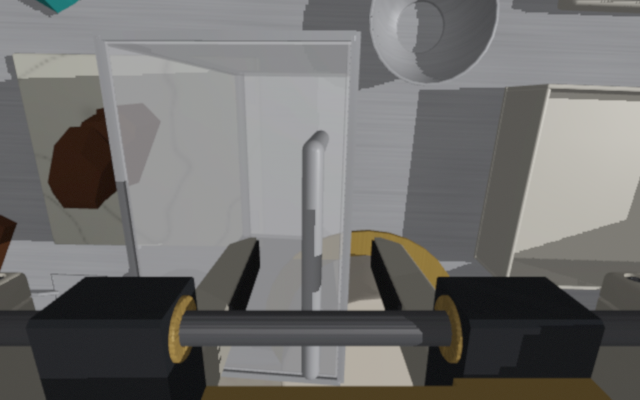

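View pics/s18.png

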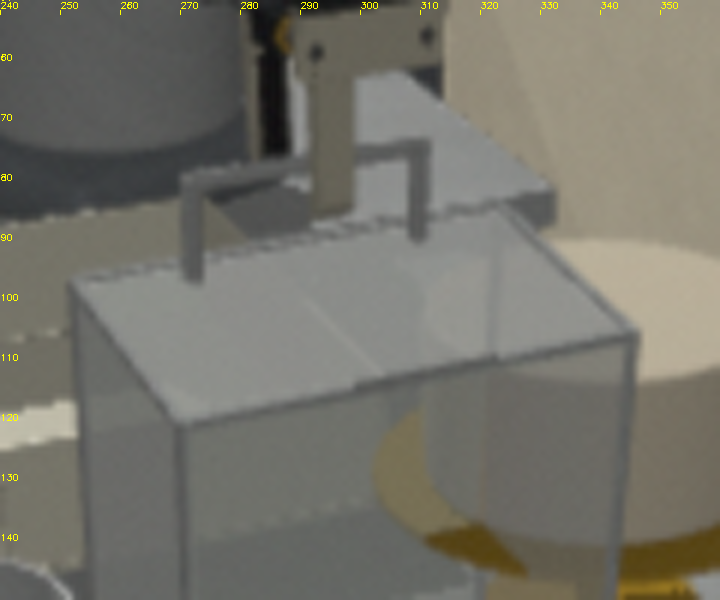

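```bash
python3 -m inch '[[[0,3,-1,0,0,0],[0,0,0,0,0,0]]]'; python3 -m inch '[[[0,0,0,0,0,0],[0,0,0,0,0,0],[0,0,0,0,0,0],[0,0,0,0,0,0],[0,0,0,0,0,0],[0,0,0,0,0,0]]]' 0 20; python3 - <<'E'
from h import *
p,M=pose(); p=p-M[:,1]*.011
for hy in (.165,.169):
  r=np.array([p[1]-hy,p[2]-.02]); print(p,np.linalg.norm(r),np.degrees(np.arctan2(r[1],-r[0])))
E
```

```text
t: 24.75
tool_pos: [0.5963, 0.27, 0.328]
orientation: [-1.57, -0.029, 0.027]
force: [-0.4, 0.3, 0.4]
opening: 0.0602
t: 25.5
tool_pos: [0.5962, 0.2701, 0.3279]
orientation: [-1.57, -0.029, 0.027]
force: [-0.7, -0.6, -0.7]
opening: 0.0089
[0.59620171 0.27006138 0.338877  ] 0.33573863768564505 108.23565867942936
[0.59620171 0.27006138 0.338877  ] 0.33450850784129776 107.58491994014628
```

```bash
cat >> h.py <<'E'
def arc(a0,steps,r=.336):
    a=a0
    for s in steps:
        b=a-s; A,B=np.radians(a),np.radians(b)
        print("to %.1f: y %.1f z %.1f"%(b,-1000*r*(np.sin(B)-np.sin(A)),1000*r*(np.cos(A)-np.cos(B)))); a=b
E
python3 -c "
from h import *
arc(108.2,[3,5,6,6,6,6,6,6,6,6,6])"
```

```text
to 105.2: y -5.1 z -16.8
to 100.2: y -6.4 z -28.6
to 94.2: y -4.4 z -34.9
to 88.2: y -0.7 z -35.2
to 82.2: y 2.9 z -35.0
to 76.2: y 6.6 z -34.5
to 70.2: y 10.2 z -33.7
to 64.2: y 13.6 z -32.4
to 58.2: y 16.9 z -30.8
to 52.2: y 20.1 z -28.9
to 46.2: y 23.0 z -26.6
```

```bash
python3 -m inch '[[[0,-5,-17,0,0,0],[0,-6.5,-28.5,0,0,0],[0,-4.5,-35,0,0,0],[0,-0.5,-35,0,0,0],[0,0,0,0,0,0],[0,0,0,0,0,0]]]'; python3 - <<'E'
from h import *
p,M=pose(); p=p-M[:,1]*.011
r=np.array([p[1]-.165,p[2]-.02]); print(p,np.linalg.norm(r),np.degrees(np.arctan2(r[1],-r[0])),monitor.read_state()["opening"])
c=snap("side",19)
E
```

```text
t: 26.25
tool_pos: [0.5991, 0.1532, 0.3453]
orientation: [-1.571, -0.026, 0.028]
force: [-8.5, -1.6, 4.7]
opening: 0.0091
[0.59915689 0.15323349 0.35628167] 0.3364874648737612 87.9960362237781 0.009111790338100337
```

View pics/side19.png

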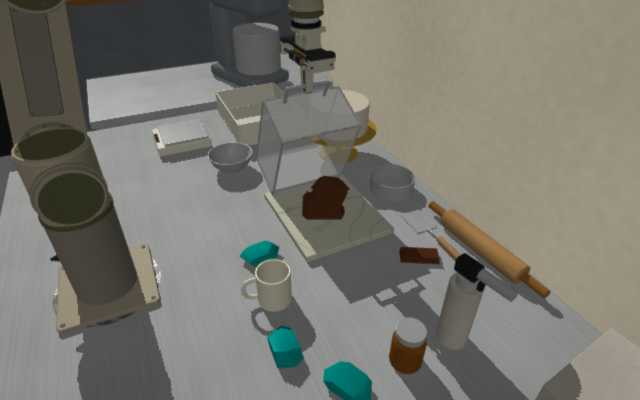

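```bash
python3 -m inch '[[[-2,3,-35,0,0,0],[-0.5,6.5,-34.5,0,0,0],[-0.5,10,-34,0,0,0],[-0.5,13.5,-32.5,0,0,0],[-0.5,17,-31,0,0,0],[0,0,0,0,0,0],[0,0,0,0,0,0]]]'; python3 - <<'E'
from h import *
p,M=pose(); p=p-M[:,1]*.011
r=np.array([p[1]-.165,p[2]-.02]); a=np.degrees(np.arctan2(r[1],-r[0])); print(p,np.linalg.norm(r),a,monitor.read_state()["opening"],monitor.read_state()["force"])
c=snap("side",20); arc(a,[6,5,5,4,4]+[2]*5)
E
```

```text
t: 27.18
tool_pos: [0.6018, -0.0136, 0.2946]
orientation: [-1.571, -0.027, 0.027]
force: [-3.4, -4.1, 2.1]
opening: 0.009
[ 0.60182482 -0.01357413  0.30562245] 0.33685145449272214 57.98594746789025 0.009010021926133246 [-3.43296662 -4.05430974  2.14786084]
to 52.0: y 20.2 z -28.8
to 47.0: y 19.0 z -22.3
to 42.0: y 20.9 z -20.5
to 38.0: y 18.0 z -15.1
to 34.0: y 19.0 z -13.8
to 32.0: y 9.8 z -6.4
to 30.0: y 10.1 z -6.0
to 28.0: y 10.3 z -5.7
to 26.0: y 10.5 z -5.3
to 24.0: y 10.6 z -5.0
```

View pics/side20.png

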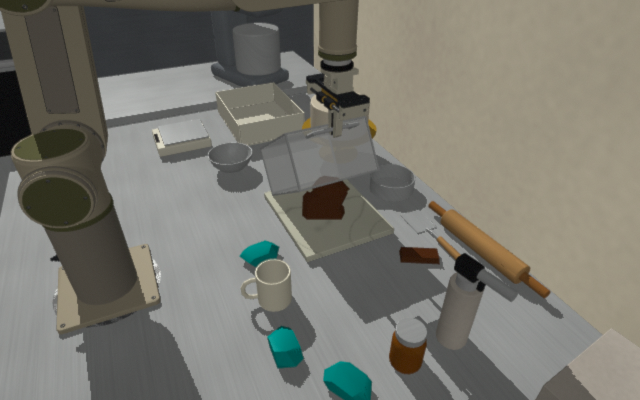

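```bash
python3 -m inch '[[[-1,20,-29,0,0,0],[0,19,-22.5,0,0,0],[0,21,-20.5,0,0,0],[0,18,-15,0,0,0],[0,0,0,0,0,0],[0,0,0,0,0,0]]]'; python3 - <<'E'
from h import *
p,M=pose(); p=p-M[:,1]*.011
r=np.array([p[1]-.165,p[2]-.02]); a=np.degrees(np.arctan2(r[1],-r[0])); print(p,np.linalg.norm(r),a,monitor.read_state()["opening"],monitor.read_state()["force"])
c=snap("side",21); arc(a,[2]*8)
E
```

```text
t: 27.98
tool_pos: [0.6037, -0.1002, 0.2156]
orientation: [-1.571, -0.026, 0.029]
force: [-5.5, -4.2, 0.1]
opening: 0.0093
[ 0.60368501 -0.10021259  0.22656298] 0.33616362334842864 37.91353111727025 0.00929337581902557 [-5.47028356 -4.24013622  0.06827226]
to 35.9: y 9.4 z -7.0
to 33.9: y 9.6 z -6.7
to 31.9: y 9.8 z -6.4
to 29.9: y 10.1 z -6.0
to 27.9: y 10.3 z -5.7
to 25.9: y 10.5 z -5.3
to 23.9: y 10.6 z -4.9
to 21.9: y 10.8 z -4.6
```

View pics/side21.png

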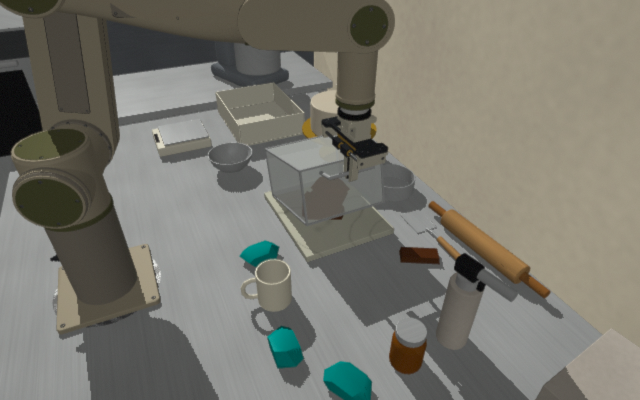

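```bash
python3 -m inch '[[[-1,9.5,-7,0,0,0],[0,9.5,-6.5,0,0,0],[0,10,-6.5,0,0,0],[0,10,-6,0,0,0],[0,10.5,-5.5,0,0,0],[0,0,0,0,0,0],[0,0,0,0,0,0]]]'; python3 - <<'E'
from h import *
p,M=pose(); p=p-M[:,1]*.011
r=np.array([p[1]-.165,p[2]-.02]); a=np.degrees(np.arctan2(r[1],-r[0])); print(p,np.linalg.norm(r),a,monitor.read_state()["opening"],monitor.read_state()["force"])
arc(a,[1]*6)
E
```

```text
t: 28.9
tool_pos: [0.6043, -0.1318, 0.166]
orientation: [-1.571, -0.028, 0.028]
force: [-2.7, -5.3, -0.3]
opening: 0.0093
[ 0.60431249 -0.13182951  0.1770122 ] 0.3357984321599399 27.877239404859793 0.00934099219968262 [-2.7267562  -5.33608837 -0.30592995]
to 26.9: y 5.2 z -2.7
to 25.9: y 5.3 z -2.6
to 24.9: y 5.3 z -2.5
to 23.9: y 5.3 z -2.4
to 22.9: y 5.4 z -2.3
to 21.9: y 5.4 z -2.2
```

```bash
python3 -m inch '[[[0,5,-2.5,0,0,0],[0,5.5,-2.5,0,0,0],[0,5,-2.5,0,0,0],[0,5.5,-2.5,0,0,0],[0,0,0,0,0,0],[0,0,0,0,0,0]]]'; python3 -m inch '[[[0,3,-1,0,0,0],[0,2.5,-1,0,0,0],[0,0,0,0,0,0],[0,0,0,0,0,0]]]'
```

```text
t: 29.65
tool_pos: [0.6046, -0.1419, 0.1451]
orientation: [-1.572, -0.027, 0.028]
force: [-3.6, -5.7, -0.8]
opening: 0.0092
t: 30.15
tool_pos: [0.6047, -0.1442, 0.1397]
orientation: [-1.572, -0.027, 0.028]
force: [-4.2, -6.6, -0.3]
opening: 0.0092
```

```bash
python3 -m inch '[[[0,1.5,0,0,0,0],[0,1.5,0,0,0,0],[0,0,0,0,0,0]]]'; python3 -m inch '[[[0,1.5,0,0,0,0],[0,0,0,0,0,0]]]'; python3 - <<'E'
from h import *
c=snap("side",22);crop(c,250,110,400,260,5,"s22"); crop(snap("scene",22),280,90,420,260,5,"sc22")
E
```

```text
t: 30.52
tool_pos: [0.6048, -0.1451, 0.1376]
orientation: [-1.574, -0.028, 0.027]
force: [-6.5, -9.6, 4.5]
opening: 0.0095
t: 30.78
tool_pos: [0.6049, -0.1451, 0.1374]
orientation: [-1.574, -0.028, 0.027]
force: [-11.5, -8.7, 12.3]
opening: 0.0094
```

View pics/s22.png

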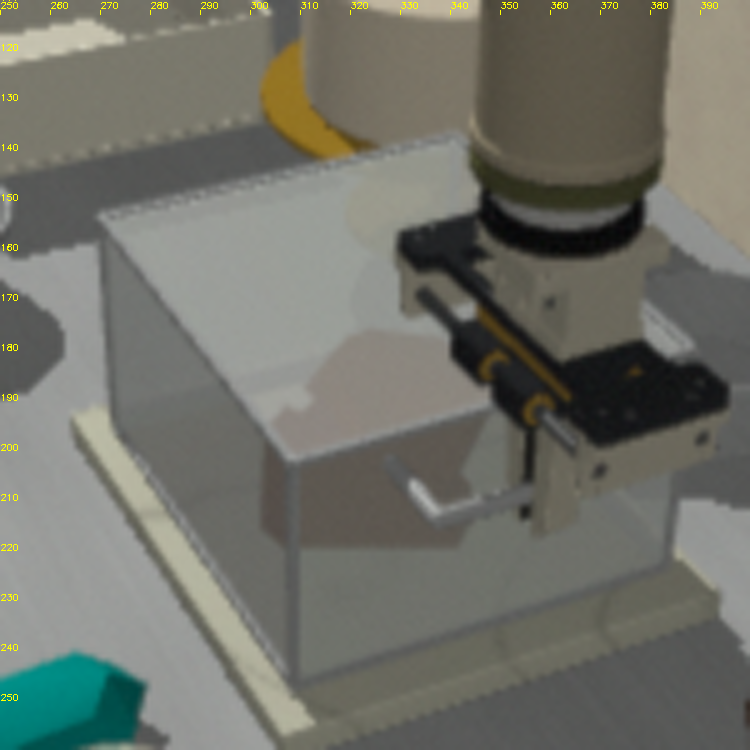

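View pics/sc22.png

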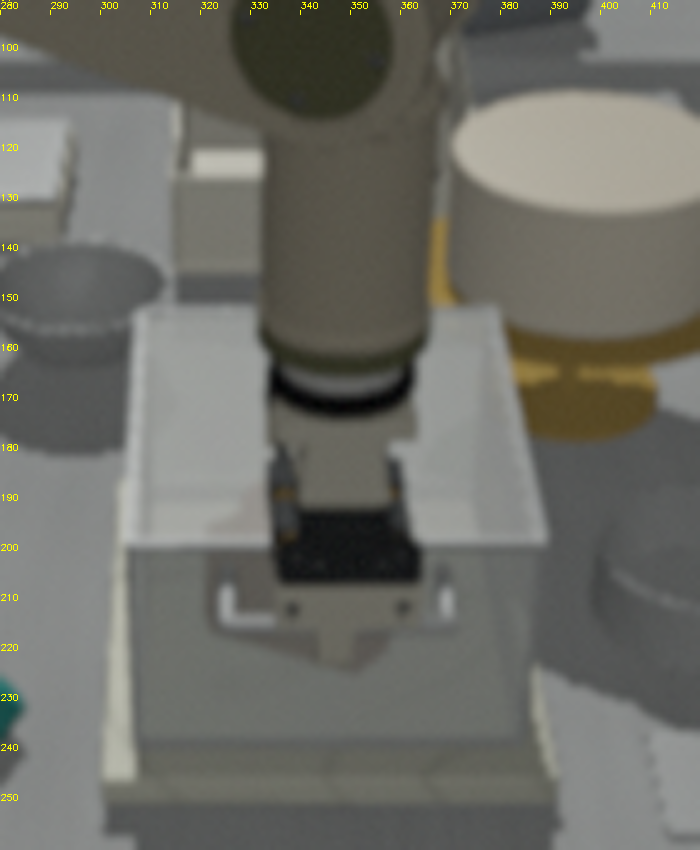

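```bash
python3 -m inch '[[[0,0,0,0,0,0],[0,0,0,0,0,0],[0,0,0,0,0,0],[0,0,0,0,0,0]]]' 36; python3 -m inch '[[[0,-5,0,0,0,0],[0,-10,0,0,0,0],[0,-15,0,0,0,0],[0,-40,0,0,0,0],[0,-60,0,0,0,0],[0,-60,-30,0,0,0],[0,0,0,0,0,0],[0,0,0,0,0,0]]]';  python3 - <<'E'
from h import *
c=snap("side",23);crop(c,250,110,400,260,5,"s23");c=snap("wrist",23); print(monitor.read_state()["force"])
E
```

```text
t: 31.38
tool_pos: [0.6052, -0.1425, 0.1355]
orientation: [-1.57, -0.029, 0.028]
force: [-0.0, 0.3, 0.2]
opening: 0.0357
t: 32.38
tool_pos: [0.606, -0.1709, 0.3224]
orientation: [-1.571, -0.029, 0.026]
force: [0.1, 0.6, -0.8]
opening: 0.0358
[-1.06736847 -0.56662918 -1.41550395]
```

View pics/side23.png

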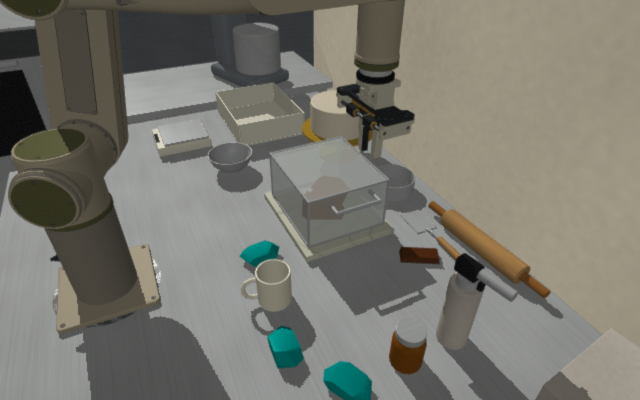

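View pics/s23.png

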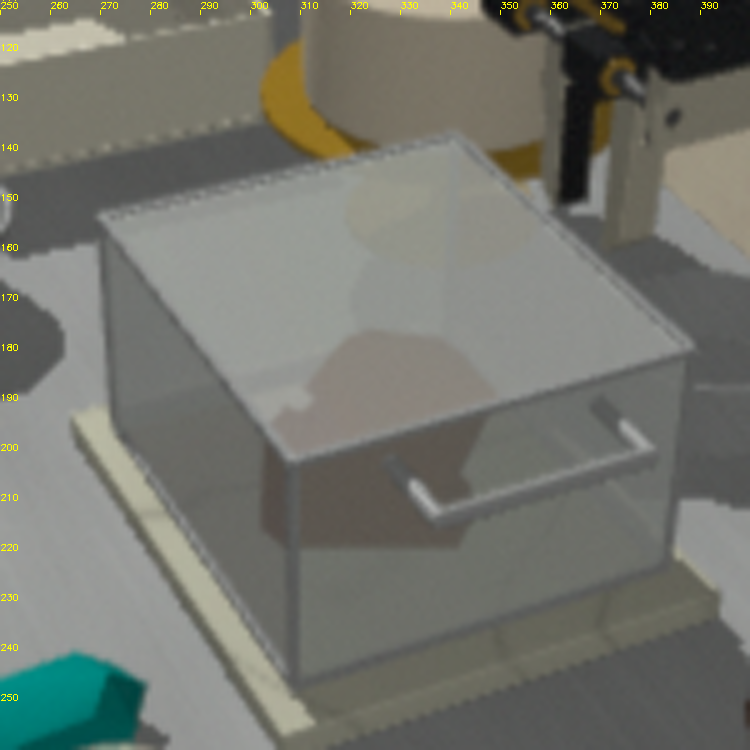

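View pics/wrist23.png

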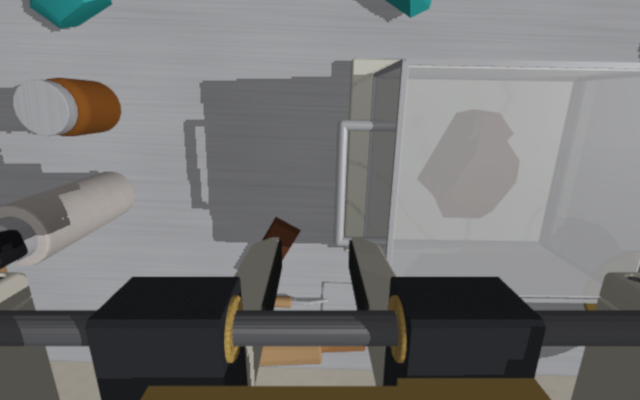

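```bash
python3 -m inch '[[[0,0,0,0,0,0],[0,0,0,0,0,0]]]'; python3 -c "
from plant import robot
print(robot.close_job())"
```

```text
t: 32.72
tool_pos: [0.6057, -0.1704, 0.3207]
orientation: [-1.57, -0.028, 0.029]
force: [-0.2, -0.4, 0.1]
opening: 0.0363
the job is handed in; nothing more can be done
None
```

I laid the wedge on the slope and let it go, stood the brown overhanging chunk on top and let it go, then lowered the hood by its bar onto its stop. I handed in at about 32.7 s; the job gave no verdict.

**Wedge:** The wrist camera put its top about 1.4 mm along the slope from where a centred wedge would have it, and it looked level from the side. Contact while setting it down stayed near 10 N.

**Overhanging chunk:** I measured its foot as 4 mm off its length centre, which matches the description, and placed it to suit. Contact was about 6 N. After release it looked upright and centred, but I did not measure its final offset from the wedge's top.

**Hood:** The last stretch went at about 0.3 rad/s or slower. At the stop I read about 12 N upward on the tool, with the bar at 148.5 mm against the 150 mm I expected.

**Last pictures:** The hood sits flush on the slab. The stack's outline through it is the same as before it was shut. The bottom chunk and the bystanders in view look unmoved, and the arm is clear.

**Disagreements:**
- **Hinge direction:** Estimates ranged from 1 to 7 degrees between views. I used 2, and saw up to about 11 N of sideways force on the bar while lowering the hood, most of it at the stop.
- **Hood bar position:** The two camera estimates differed by about 7 mm; I used the wrist view.

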